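# Throw the press pawl over with the release rod and bring the load down on the test piece

### The arm

A 6-joint arm with a two-finger parallel gripper is mounted at the origin on the work surface. World frame = base frame: x ahead of the robot, y to its left, z up, the work surface at z = 0. Lengths are in m, angles in rad, forces in N, time in s.
With the tool pointing down it reaches from about 0.35 to 1 m from the base axis. Payload 7.1 kg.
Tool frame: the origin (TCP) lies on the centre line of the jaws, within the pads' length; the fingertips stand 14 mm ahead of it and the grasp point (between the pads) lies 5 mm behind it; z points along the fingers, y is the direction in which the jaws open and shut (so a half turn about z gives the same grasp; the last joint's range is limited). The gripper opens to 85 mm and grips with 20 to 120 N. Pads are 22 mm wide; open, the fingers measure 114 mm over their backs; the gripper's body (76 mm by 85 mm) begins 54 mm behind the grasp point. The pads swing forward as they close: fully open they stand 13 mm farther back than shut.
Start: joints at [-1.227, 0.423, 1.63, -0, 1.089, -0.019], TCP at [0.222, -0.584, 0.221] pointing down, gripper open.
Joint ranges: [-3, 3], [-0.9, 2.11], [0.09, 2.58], [-1.31, 4.45], [0.11, 2.69], [-2.54, 2.54]. Speed limits (rad/s): [2.39, 2.39, 3.01, 3.14, 3.14, 3.14].

### API

Orientations are given as a unit quaternion [x, y, z, w].
In Python, from rig import bot gives the robot as it stands. The module is installed in compiled form; this text tells all that it offers.
- The arm moves only by the shell command python3 -m handwheel 'ROWS' [FORCE]. ROWS is JSON, a list of rows, each a list of 7 numbers: the shift along the tool's x, y, z in cm, then the turn, a rotation vector about the tool's x, y, z in degrees, then the closure, from 0 (fully open) to 1 (shut). A call has exactly 10 rows; each row is the pose to reach, as a shift and turn from the pose commanded when the call began, along the tool's axes at that moment; what a row does not reach only later rows make up. A row lasts 1/8 s, in which the tool goes at most 62.5 mm and 10.7 degrees, less where a joint would pass 70% of its speed; a pose out of reach is approached as far as the arm can. A call with a gripper value outside its range is refused whole. The fingers move at their own pace and stop on an object; FORCE is the grip in N (left out, the last holds). Time passes only in rows, so rows that repeat a pose let the fingers close, or fill a call up. It gives the time, the measured TCP pose, the force and the opening at its end, in the units of the state.
- bot.read_state(): the state, without advancing time (a new reading comes with each control period).
- bot.snapshot(name): name is "side" or "top" or "wrist"; returns a dict with "img" (480x640x3 uint8, blue, green, red), "fovy" (degrees; the focal length in pixels is half the picture's height over the tangent of half this angle, whatever the lens; pixels are square), "cx", "cy" (the principal point, pixels), "R" (3x3) and "t" (3): a world point X has camera coordinates R X + t. Camera axes: x right, y down, z forward; pixel columns grow to the right and rows downward; lengths in m; the calibration is good to about 2 mm. A picture is of the moment at which its call begins. There is no depth.
- bot.close_job(): hands the job in, once; it reports no verdict.
Trained networks look in the newest picture that a camera, given by its name, has taken for a name from the list of things; names that differ only in an ending like _2 or _b are one class to them, and where a whole thing is asked for, a point or a joint stands for the part that bears it (a point fixed in the world has none). Each returns a list of dicts, best first, with "score" (0 to 1); they miss things now and then, are a little off and sometimes report something else, mostly with a low value. They report only what shows in the picture. A call takes as long as a camera call.
- bot.recognise(camera, name): "position" ([x, y, z] in m, in world coordinates, good to about 4 mm: the middle of the surface that is visible of it).
- bot.outline_of(camera, name): "pixels" (480x640 bool, what is visible of it).
The state is a dict: "t": time; "joint_positions": joint angles; "dq": joint speeds; "tau": joint torques, N m; "eef_pos": TCP position; "tool_rot": TCP orientation; "wrist_force": force on the tool from outside, world axes, zero at the start; "wrist_torque": the same for the moment, N m; "opening": finger opening in m.
Only numpy, scipy, OpenCV 4.12 (cv2) and the standard library are available. Lean on these libraries where they do the work, as an engineer would, in place of code of your own. Each camera call takes 0.05 s, during which the arm holds its last target.

### The job

The bench press is parked with its load held up on the ratchet: pick the wooden release rod out of its rest, reach up under the finger guard with the rod's bare end and flick the pawl over, so that its ball weight tips past the balance and it stays clear of the ratchet wheel, then lay the rod back in both notches of its rest. After that swing the hand lever down to bring the load down gently, without ramming it, until the ram's foot bears on the junction box, and let go of the lever. Only the rod may touch the pawl; leave the junction box where it stands and leave the other things on the bench alone.

Things in the scene. Friction and masses are not known exactly. Their poses are not given: they have to be found in the camera images.
- press: Fixed grey cast bench press. Origin: centre of its base's underside; z up, front faces its -x. Base 220 (x) by 120 (y) by 30 mm; column behind, x 45 to 105; head block x -66 to 105, y -32 to 32, z 150 to 255. A shaft runs through the head along y at x 0, z 205: on its +y end the ratchet wheel (16 teeth, radius 40, y 46 to 54), on its -y end the hand lever.
- guard_edge (a point): Middle of the lower edge of the sheet finger guard's front apron (press frame -83.5, 50, 234 mm; axes of the press). Apron 3 mm thick, y 32 to 68, z 234 to 334; top return at z 332 to 335 from x -85 to -30; inner cheek y 33 to 36. Open underneath and on the +y side: the rod must come in below this edge.
- pawl: Steel pawl, 0.32 kg, above the ratchet wheel. Origin on its pivot (press frame 44, 50, 239), axes as the press when engaged. Arm runs along its -x over the wheel to a lift plate; a 38 mm ball weight stands 60 mm above the pivot. Turns about y as the plate rises. Tilt of its z: 0 engaged, clear of the teeth above 0.25, balance near 0.45, then falls on to its stop at 0.8 rad and stays.
- lift_plate (a point): Middle of the underside of the pawl's lift plate (pawl frame -100, 0, 7 mm; plate x -106 to -76, 22 mm wide, 4 thick), engaged: level, 246 mm above the bench, just behind the guard. About 0.6 N lifts it. The rod's end pushed up against it and on for 65 mm, along a line rising 32 to 40 degrees toward the press in the pawl's plane, throws the pawl over.
- rod: Loose straight wooden release rod, 10 mm diameter, 230 mm long, 70 g. Origin on its axis, 120 mm from the bare rounded end; its +x points to that end. A black rubber sleeve, 16 mm diameter, covers x -110 to -60 mm. It lies level in its rest, its origin within 4 mm of midway between the notches: grip it there, across the rod.
- rod_tip (a point): Extreme point of the rod's bare end (rod frame 120, 0, 0 mm).
- rod_rest: Fixed dark steel rest for the rod. Origin: centre of the underside of its base plate (150 by 70 by 8 mm), z up. Two V notches, 8 mm thick, at x -45 and +45 mm, open upward, 28 mm wide at the top at 67 mm height; a rod lying in them runs along the x axis at 60 mm height, with its sleeve outside the notches.
- ram: Square steel ram (20 mm) with two 60 mm load discs on top and a round foot (34 mm) below, about 0.95 kg. Origin: centre of the foot's underside, z up. Slides straight down; the foot starts about 28 mm above the junction box. Stiff in its guides: it stays at any height once the pawl is clear; with the pawl engaged it cannot go down. The box bears 150 N at most.
- shaft (a joint): Turn of the press shaft with lever and ratchet wheel, rad: 0 at the start, grows as the lever's knob swings down in front; the ram goes down 28 mm per rad, so that the foot meets the junction box near 1.0 rad. Moving it down takes about 1 to 2 N along the knob's path; each further newton there puts about 5 N on the box.
- lever_knob (a point): Centre of the black ball knob (32 mm diameter) at the end of the hand lever (12 mm bar), 135 mm from the shaft axis, on the press's -y side (y -48 in the press frame), in front of the press. At shaft 0 it stands 30 degrees above the level of the shaft, and moves on a vertical circle about it in the press's x-z plane.
- shaft_axis (a point): Point on the shaft axis in the plane of the lever (press frame 0, -48, 205): centre of the knob's circle.
- junction_box: Loose white moulded junction box, 84 by 64 by 42 mm high, 0.16 kg, standing on the press base (30 mm high) under the ram. Origin: centre of its underside, z up.
- box_top (a point): Centre of the junction box's flat top.
- multimeter: Bystander: black hand multimeter lying flat, 150 by 78 by 34 mm; origin centre of its underside.
- spare_disc: Bystander: dark steel load disc lying flat, 60 mm diameter, 16 mm high; origin centre of its underside.
- screwdriver: Bystander: screwdriver lying on the bench.

How it is judged:
By the outcome, as a careful person would: the job done as asked, in the order asked, and still so for the second after the job is handed in, with the robot touching nothing.
It also fails if it takes over 67 s, if anything falls off the work surface, if the arm or the gripper's body presses on something with over 40 N, if the wrist force passes 120 N, or if a joint passes its speed limit or range.

## Working session

There is one attempt and no reset: what is moved stays moved. The work goes in short steps, Python scripts to look and compute and a shell command to move; the robot and the scene stay as the last step left them, time stands still between calls to the robot, and variables do not carry over. Pictures are saved under pics/ and viewed, and the job is handed in when it is done.

```bash
mkdir -p pics; ls; cat > h.py <<'E'
import numpy as np, cv2
from rig import bot
from scipy.spatial.transform import Rotation as R
E
python3 - <<'E'
from h import *
s=bot.read_state()
for k,v in s.items(): print(k,np.round(v,4))
for c in ["side","top","wrist"]:
    d=bot.snapshot(c); cv2.imwrite(f"pics/{c}0.png",d["img"]); print(c,d["fovy"],d["cx"],d["cy"],np.round(-np.array(d["R"]).T@d["t"],3))
E
```

```text
pics
t 0.0
joint_positions [-1.227   0.4238  1.6307  0.      1.0886 -0.019 ]
dq [ 0.0002 -0.0003 -0.0009  0.0009 -0.0005  0.0006]
tau [ 3.60000e-03 -5.57378e+01 -2.81738e+01  0.00000e+00  7.30000e-03
 -0.00000e+00]
eef_pos [ 0.2216 -0.5838  0.2197]
tool_rot [ 9.836e-01  1.804e-01 -1.000e-04 -8.000e-04]
wrist_force [ 0.2186  0.4576 -0.4237]
wrist_torque [-0.014  -0.0049  0.0148]
opening 0.0854
side 54.41050619406658 324.6048983212581 244.07053422631563 [0.361 0.903 0.788]
top 46.51377766900912 307.51190123256504 225.4525636123663 [ 0.344 -0.029  1.51 ]
wrist 59.02137583947255 309.60796779192543 235.85252826332888 [ 0.293 -0.557  0.373]
```

View pics/side0.png

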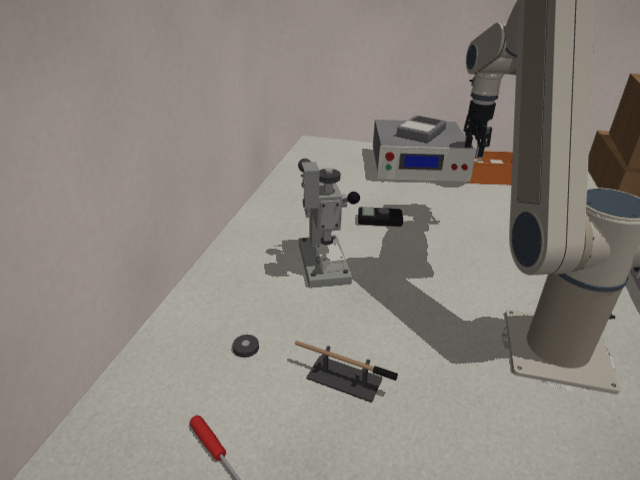

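View pics/top0.png

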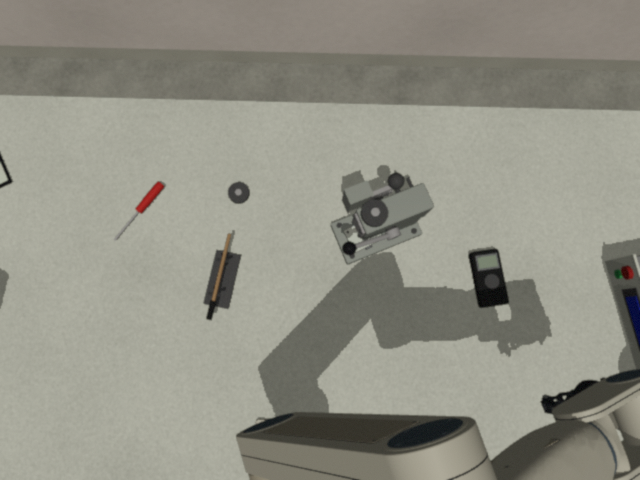

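View pics/wrist0.png

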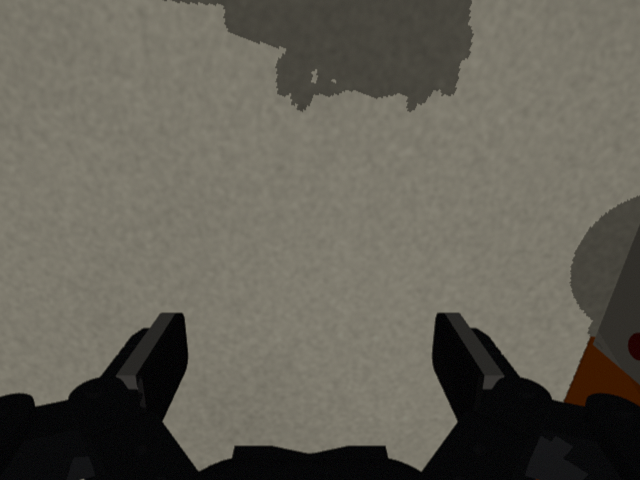

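```bash
python3 - <<'E'
from h import *
for c in ["side","top","wrist"]:
    bot.snapshot(c)
    for n in ["press","guard_edge","pawl","lift_plate","rod","rod_tip","rod_rest","ram","lever_knob","box_top","junction_box","multimeter","spare_disc","screwdriver"]:
        r=bot.recognise(c,n)
        if r: print(c,n,[(round(x["score"],2),np.round(x["position"],3).tolist()) for x in r[:2]])
E
```

```text
side press [(0.65, [0.606, -0.134, 0.191])]
side guard_edge [(0.87, [0.606, -0.132, 0.196])]
side lift_plate [(0.39, [0.678, -0.196, 0.305])]
side rod [(0.96, [0.448, 0.223, 0.064])]
side rod_tip [(0.89, [0.442, 0.221, 0.066])]
side rod_rest [(0.87, [0.465, 0.22, 0.005])]
side ram [(0.75, [0.593, -0.151, 0.293])]
side lever_knob [(0.75, [0.534, -0.104, 0.256])]
side box_top [(0.82, [0.583, -0.136, 0.075])]
side junction_box [(0.77, [0.585, -0.135, 0.072]), (0.7, [0.609, -0.135, 0.195])]
side multimeter [(0.97, [0.483, -0.471, 0.033])]
side spare_disc [(0.87, [0.704, 0.192, 0.016]), (0.44, [0.609, -0.135, 0.195])]
side screwdriver [(0.71, [0.445, 0.222, 0.067]), (0.64, [0.67, 0.438, 0.019])]
top press [(0.69, [0.581, -0.133, 0.072]), (0.68, [0.609, -0.183, 0.258])]
top guard_edge [(0.76, [0.608, -0.187, 0.253]), (0.49, [0.678, 0.432, 0.021])]
top pawl [(0.61, [0.663, -0.202, 0.307])]
top lift_plate [(0.74, [0.666, -0.201, 0.309]), (0.27, [0.452, 0.218, 0.065])]
top rod [(0.59, [0.449, 0.214, 0.061])]
top rod_tip [(0.56, [0.452, 0.217, 0.065]), (0.21, [0.611, -0.187, 0.254])]
top rod_rest [(0.84, [0.466, 0.208, 0.01]), (0.42, [0.58, -0.134, 0.073])]
top ram [(0.98, [0.598, -0.162, 0.31])]
top lever_knob [(0.91, [0.552, -0.176, 0.234])]
top box_top [(0.51, [0.575, -0.138, 0.072])]
top junction_box [(0.6, [0.58, -0.133, 0.071])]
top multimeter [(0.6, [0.483, -0.492, 0.035]), (0.43, [0.662, -0.202, 0.309])]
top spare_disc [(0.9, [0.703, 0.181, 0.015]), (0.59, [0.609, -0.182, 0.257])]
top screwdriver [(0.77, [0.674, 0.428, 0.022])]
```

```bash
python3 - <<'E'
from h import *
a=cv2.imread("pics/top0.png")[155:275,315:445]; cv2.imwrite("pics/topc.png",cv2.resize(a,None,fx=6,fy=6,interpolation=cv2.INTER_CUBIC)[:600])
a=cv2.imread("pics/top0.png")[220:325,190:260]; b=cv2.resize(a,None,fx=5,fy=5,interpolation=cv2.INTER_CUBIC)
cv2.imwrite("pics/topr.png",b)
a=cv2.imread("pics/side0.png")[150:295,260:380]; cv2.imwrite("pics/sidec.png",cv2.resize(a,None,fx=4,fy=4,interpolation=cv2.INTER_CUBIC))
E
```

```text
(no output)
```

View pics/topc.png

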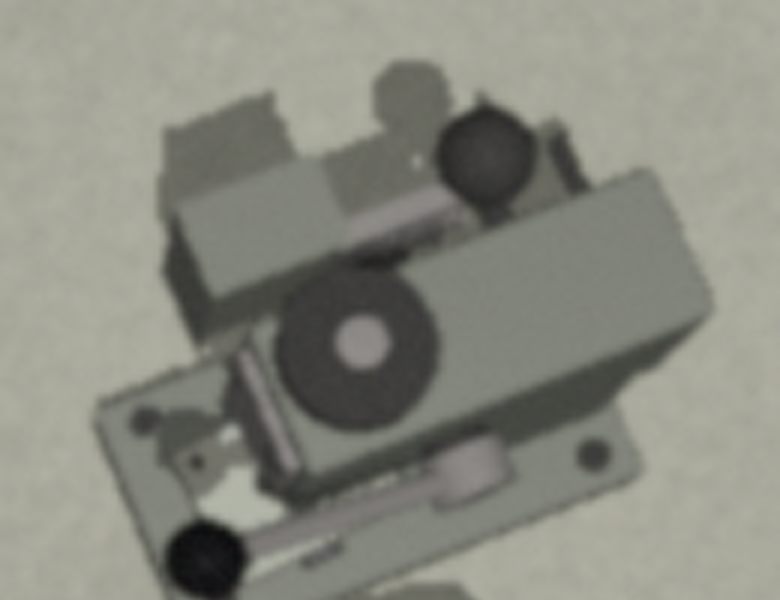

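View pics/sidec.png

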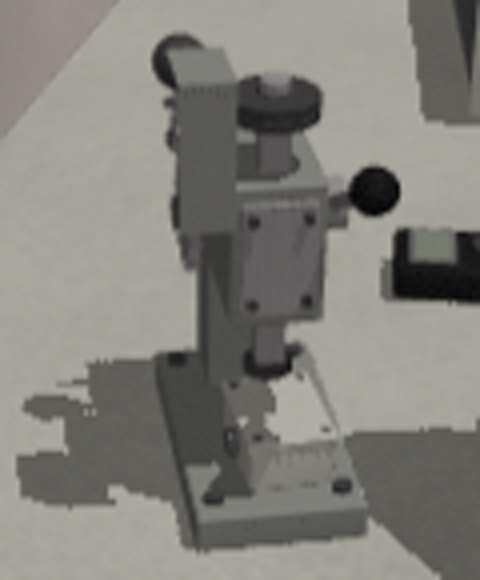

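View pics/topr.png

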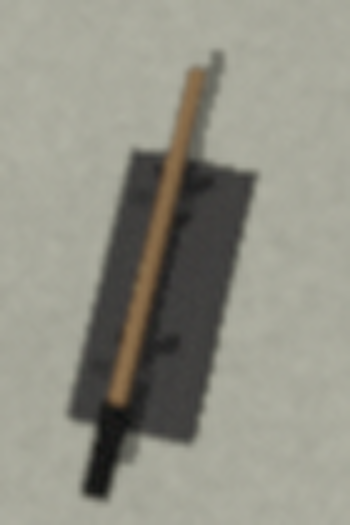

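```bash
cat > fit.py <<'E'
from h import *
from scipy.optimize import least_squares
cams={}
for c in ["side","top"]: cams[c]=bot.snapshot(c)
def proj(d,X):
    f=240/np.tan(np.radians(d["fovy"]/2)); p=np.asarray(X)@np.array(d["R"]).T+np.array(d["t"])
    return np.c_[f*p[:,0]/p[:,2]+d["cx"],f*p[:,1]/p[:,2]+d["cy"]]
top=[((-85,68,335),(172,205)),((-30,68,335),(318,158)),((-85,32,335),(215,298)),((105,32,255),(650,168)),((105,-32,255),(712,303)),((-110,60,30),(95,415)),((110,-60,30),(640,465)),((44,50,299),(486,157)),((-117,-48,272.5),(206,558))]
side=[((-117,-48,272.5),(374,191)),((-85,68,234),(178,230)),((-85,32,234),(237,237)),((-85,68,335),(177,85)),((-85,32,335),(237,85)),((-110,60,30),(198,520)),((-110,-60,30),(366,504)),((-110,60,0),(200,548)),((-110,-60,0),(366,532))]
D={"top":(np.array([a for a,_ in top])/1e3,np.array([b for _,b in top])/6+[315,155]),"side":(np.array([a for a,_ in side])/1e3,np.array([b for _,b in side])/4+[260,150])}
def Xw(p,P):
    c,s=np.cos(p[2]),np.sin(p[2]); return P@np.array([[c,-s,0],[s,c,0],[0,0,1]]).T+[p[0],p[1],0]
def res(p,cs=("top","side")): return np.concatenate([(proj(cams[c],Xw(p,D[c][0]))-D[c][1]).ravel() for c in cs])
if __name__=="__main__":
  for cs in (("top",),("side",),("top","side")):
    r=least_squares(res,[.6,-.16,-1.2],args=(cs,),loss="soft_l1"); print(cs,np.round(r.x,4)); print(np.round(res(r.x,cs).reshape(-1,2),1).tolist())
E
python3 fit.py; python3 - <<'E'
from fit import *
# rod, in top & side
d=cams["top"]
f=240/np.tan(np.radians(d["fovy"]/2))
def atz(d,uv,z):
    f=240/np.tan(np.radians(d["fovy"]/2));Rm=np.array(d["R"]);C=-Rm.T@np.array(d["t"])
    r=Rm.T@np.array([(uv[0]-d["cx"])/f,(uv[1]-d["cy"])/f,1]); return C+r*(z-C[2])/r[2]
for n,uv in dict(tip=(196,68),sleeve=(117,403),end=(95,495)).items(): print("top",n,atz(d,np.array(uv)/5+[190,220],.06).round(4))
for n,uv in dict(tip=(296,344),end=(396,376),sl=(374,370)).items(): print("side",n,atz(cams["side"],uv,.06).round(4))
for uv in [(132,150),(257,173),(68,415),(193,442)]: print("base",atz(d,np.array(uv)/5+[190,220],.008).round(4))
E
```

```text
('top',) [ 0.6085 -0.1973 -1.1484]
[[-0.1, 0.9], [-1.1, -0.8], [-0.7, 0.4], [-0.1, -1.4], [1.2, 1.1], [-1.2, -0.8], [1.0, 0.5], [2.9, -1.6], [-0.1, 0.7]]
('side',) [ 0.6146 -0.1977 -1.1388]
[[0.0, -0.3], [0.1, 1.2], [-0.5, -1.6], [0.3, 0.0], [0.1, -0.9], [-0.4, -0.3], [0.8, -0.7], [-0.9, 1.5], [0.2, 1.0]]
('top', 'side') [ 0.6104 -0.1972 -1.1589]
[[-0.0, -0.5], [-0.9, -1.9], [-0.7, -0.9], [0.1, -1.8], [1.2, 0.7], [-1.2, -2.0], [0.9, 0.3], [3.1, -2.4], [-0.6, -0.5], [0.9, 0.2], [0.9, 1.3], [0.4, -1.4], [1.1, 0.1], [1.0, -0.6], [0.2, -0.1], [1.6, 0.0], [-0.4, 1.7], [1.0, 1.7]]
top tip [0.5777 0.1923 0.06  ]
top sleeve [0.4017 0.2236 0.06  ]
top end [0.3546 0.2321 0.06  ]
side tip [0.5794 0.1972 0.06  ]
side end [0.3587 0.2318 0.06  ]
side sl [0.4042 0.2274 0.06  ]
base [0.5401 0.2326 0.008 ]
base [0.5294 0.1641 0.008 ]
base [0.3967 0.2585 0.008 ]
base [0.3843 0.1909 0.008 ]
```

```bash
cat >> h.py <<'E'
def tool(zdir,xdir):
    z=np.array(zdir,float);z/=np.linalg.norm(z);x=np.array(xdir,float);x-=z*(x@z);x/=np.linalg.norm(x)
    return R.from_matrix(np.c_[x,np.cross(z,x),z])
def rows(p,Rt,s=None):
    s=s or bot.read_state(); R0=R.from_quat(s["tool_rot"])
    print("shift cm",np.round(R0.inv().apply(np.array(p)-s["eef_pos"])*100,2),"turn deg",np.round((R0.inv()*Rt).as_rotvec(degrees=True),2))
def yaw(a): return [np.cos(np.radians(a)),np.sin(np.radians(a)),0]
E
python3 - <<'E'
from h import *
rows([.46,.215,.20],tool([0,0,-1],yaw(170)))
E
```

```text
shift cm [ 50.64 -66.27   2.05] turn deg [   0.     -0.   -149.21]
```

```bash
python3 -m handwheel '[[4,-5.3,-1,0,0,-10.5,0],[7.5,-10,-2,0,0,-21,0],[11,-14.5,-3,0,0,-31.5,0],[14.5,-19,-4,0,0,-42,0],[18,-24,-4,0,0,-52,0],[21.5,-28.5,-4,0,0,-62.5,0],[25,-33,-4,0,0,-73,0],[28.5,-37.5,-4,0,0,-83.5,0],[32,-42,-3,0,0,-94,0],[35.5,-46.5,-2,0,0,-104.5,0]]'
python3 - <<'E'
from h import *
rows([.46,.215,.20],tool([0,0,-1],yaw(170)))
E
```

```text
t: 3.85
eef_pos: [0.3893, -0.0218, 0.2408]
tool_rot: [0.457, 0.89, 0.0, 0.001]
wrist_force: [0.7, 0.2, -0.2]
opening: 0.0852
shift cm [15.13 19.53  4.09] turn deg [  0.05   0.1  -44.37]
```

```bash
python3 -m handwheel '[[3,4,1,0,0,-10,0],[6,8,2,0,0,-20,0],[9,12,3,0,0,-30,0],[12,15.5,4,0,0,-40,0],[15.1,19.5,4.1,0,0,-44.4,0.1],[15.1,19.5,4.1,0,0,-44.4,0.3],[15.1,19.5,4.1,0,0,-44.4,0.3],[15.1,19.5,4.1,0,0,-44.4,0.3],[15.1,19.5,4.1,0,0,-44.4,0.3],[15.1,19.5,4.1,0,0,-44.4,0.3]]'
python3 - <<'E'
from h import *
s=bot.read_state();print(s["eef_pos"],s["joint_positions"])
d=bot.snapshot("wrist"); cv2.imwrite("pics/w1.png",d["img"])
np.savez("w1.npz",**{k:np.array(v) for k,v in d.items()})
for n in ["rod","rod_tip","rod_rest"]:
    r=bot.recognise("wrist",n); print(n,[(round(x["score"],2),np.round(x["position"],4).tolist()) for x in r[:2]])
E
```

```text
t: 5.1
eef_pos: [0.4607, 0.2117, 0.1997]
tool_rot: [0.09, 0.996, 0.0, 0.0]
wrist_force: [0.7, -0.4, -0.2]
opening: 0.0601
[0.46070722 0.21172782 0.19971761] [ 4.07327575e-01  2.78354668e-01  1.90528333e+00 -2.95533418e-05
  9.57676114e-01 -9.82334460e-01]
rod [(0.76, [0.4305, 0.2226, 0.0682])]
rod_tip [(0.58, [0.4299, 0.2235, 0.0639])]
rod_rest [(0.83, [0.4578, 0.2155, 0.0119]), (0.75, [0.5913, -0.0923, 0.0214])]
```

View pics/w1.png

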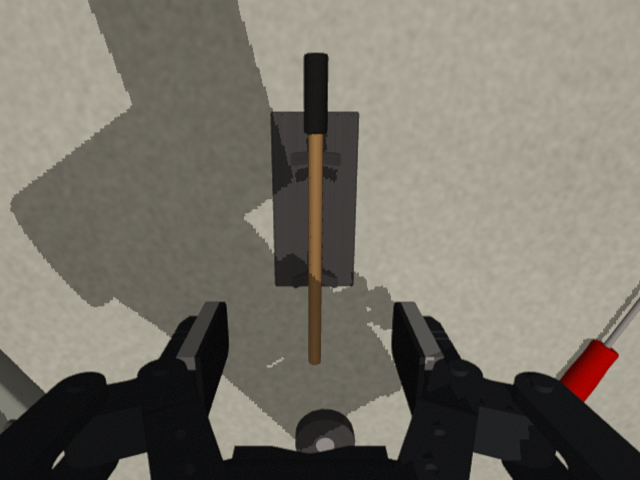

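```bash
cat >> h.py <<'E'
def atz(d,uv,z):
    f=240/np.tan(np.radians(float(d["fovy"])/2));Rm=np.array(d["R"]);C=-Rm.T@np.array(d["t"])
    r=Rm.T@np.array([(uv[0]-d["cx"])/f,(uv[1]-d["cy"])/f,1]); return C+r*(z-C[2])/r[2]
E
python3 - <<'E'
from h import *
d=np.load("w1.npz"); s=bot.read_state()
for z in (.058,.06,.063):
  t,b,e=[atz(d,u,z) for u in [(314.5,364),(315.5,133),(315.5,54)]]
  print(z,t.round(4),b.round(4),e.round(4),np.linalg.norm(t-e).round(4),np.linalg.norm(t-b).round(4),np.degrees(np.arctan2(*(t-e)[1::-1])).round(2))
for uv in [(271,112),(358,112),(276,286),(352,286)]: print(atz(d,uv,.008).round(4))
t=atz(d,(314.5,364),.06);e=atz(d,(315.5,54),.06);u=(t-e)/np.linalg.norm(t-e); print("origin",(t-.12*u).round(4),(e+.11*u).round(4))
E
```

```text
0.058 [0.583  0.1925 0.058 ] [0.4045 0.2255 0.058 ] [0.3558 0.2343 0.058 ] 0.2309 0.1815 -10.43
0.06 [0.5816 0.1927 0.06  ] [0.4044 0.2255 0.06  ] [0.356  0.2342 0.06  ] 0.2294 0.1802 -10.43
0.063 [0.5796 0.193  0.063 ] [0.4042 0.2255 0.063 ] [0.3563 0.2341 0.063 ] 0.227 0.1784 -10.43
[0.3859 0.1942 0.008 ]
[0.3983 0.2611 0.008 ]
[0.5316 0.1677 0.008 ]
[0.5438 0.2339 0.008 ]
origin [0.4636 0.2144 0.06  ] [0.4642 0.2143 0.06  ]
```

```bash
python3 - <<'E'
from h import *
rows([.464,.2143,.055],tool([0,0,-1],yaw(169.6)))
E
```

```text
shift cm [-0.29  0.27 14.46] turn deg [0.01 0.01 0.07]
```

```bash
python3 -m handwheel '[[-0.15,0.15,5,0,0,0,0.3],[-0.3,0.25,9,0,0,0,0.3],[-0.3,0.25,12,0,0,0,0.3],[-0.3,0.25,14.4,0,0,0,0.3],[-0.3,0.25,14.4,0,0,0,0.3],[-0.3,0.25,14.4,0,0,0,0.6],[-0.3,0.25,14.4,0,0,0,0.9],[-0.3,0.25,14.4,0,0,0,1],[-0.3,0.25,14.4,0,0,0,1],[-0.3,0.25,14.4,0,0,0,1]]' 60
python3 - <<'E'
from h import *
s=bot.read_state();print(s["eef_pos"],s["opening"],s["wrist_force"])
d=bot.snapshot("wrist"); cv2.imwrite("pics/w2.png",d["img"])
E
```

```text
t: 6.55
eef_pos: [0.4641, 0.2143, 0.0557]
tool_rot: [0.09, 0.996, 0.0, 0.0]
wrist_force: [-0.4, -0.3, -0.4]
opening: 0.0002
[0.46410726 0.21428226 0.05572958] 0.00016913353312096295 [-0.4041718  -0.32210402 -0.40690806]
```

View pics/w2.png

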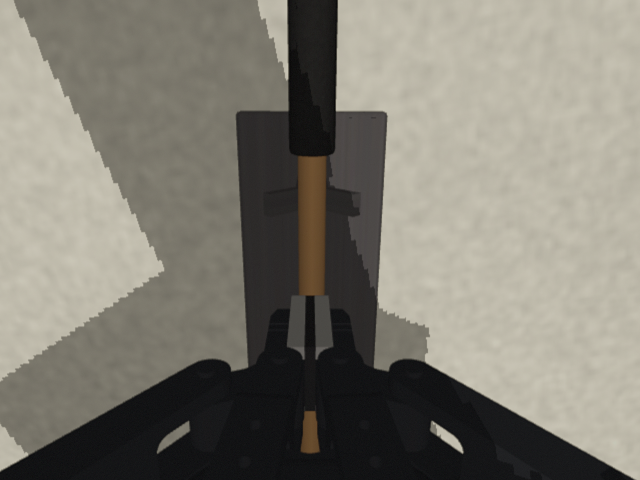

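```bash
python3 - <<'E'
from h import *
d=bot.snapshot("side"); cv2.imwrite("pics/s2.png",cv2.resize(d["img"][270:430,270:430],None,fx=4,fy=4,interpolation=cv2.INTER_CUBIC)[:600])
E
```

```text
(no output)
```

View pics/s2.png

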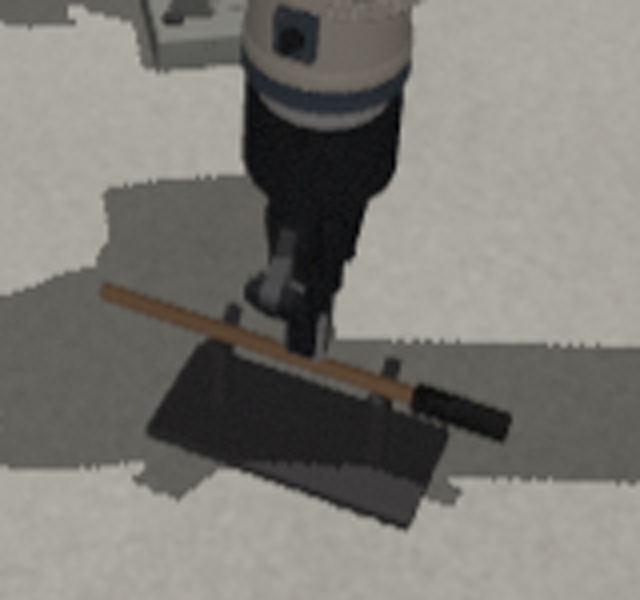

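```bash
python3 - <<'E'
from h import *
d=bot.snapshot("side")
for uv in [(305,357),(325,357),(290,350),(305,365)]:
    px=np.array(uv)/4+[270,270]
    a,b=atz(d,px,0),atz(d,px,.1); k=(.2143-a[1])/(b[1]-a[1]); print(uv,(a+k*(b-a)).round(4))
t,e=[atz(d,np.array(u)/4+[270,270],.06) for u in [(102,291),(508,433)]]; print(t,e,np.linalg.norm(t-e))
w=bot.snapshot("wrist"); print(-np.array(w["R"]).T@w["t"],np.array(w["R"]).round(3).tolist())
t,b=[atz(w,u,.06) for u in [(312,295),(312,155)]]; print(t,b)
for uv in [(300,290),(326,290)]: print(atz(w,uv,.06))
E
```

```text
(305, 357) [0.4648 0.2143 0.0615]
(325, 357) [0.4543 0.2143 0.0643]
(290, 350) [0.473  0.2143 0.0645]
(305, 365) [0.4645 0.2143 0.0557]
[0.58149079 0.19379714 0.06      ] [0.35614369 0.23714636 0.06      ] 0.22947869430901216
[0.38758058 0.22743674 0.20894866] [[0.181, 0.984, 0.0], [0.938, -0.173, 0.3], [0.295, -0.054, -0.954]]
[0.45737655 0.21562525 0.06      ] [0.40490264 0.22517452 0.06      ]
[0.45447365 0.21147345 0.06      ]
[0.45627874 0.22128531 0.06      ]
```

```bash
python3 -m handwheel '[[0,0,0,0,0,0,0.5],[0,0,0,0,0,0,0.5],[0,0,0,0,0,0,0.5],[0,0,1,0,0,0,0.5],[0,0,1.8,0,0,0,0.5],[0,0,1.8,0,0,0,0.5],[0,0,1.8,0,0,0,0.5],[0,0,1.8,0,0,0,0.5],[0,0,1.8,0,0,0,0.5],[0,0,1.8,0,0,0,0.5]]' 60
python3 - <<'E'
from h import *
s=bot.read_state();print(s["eef_pos"],s["opening"],s["wrist_force"])
d=bot.snapshot("wrist"); cv2.imwrite("pics/w3.png",d["img"])
d=bot.snapshot("side"); cv2.imwrite("pics/s3.png",cv2.resize(d["img"][270:420,270:430],None,fx=4,fy=4,interpolation=cv2.INTER_CUBIC)[:600])
E
```

```text
t: 8.0
eef_pos: [0.4641, 0.2143, 0.0377]
tool_rot: [0.09, 0.996, 0.0, 0.0]
wrist_force: [-0.4, -0.2, 0.4]
opening: 0.0426
[0.46414137 0.21429631 0.03768814] 0.04259501873107803 [-0.4494858  -0.23506189  0.40067562]
```

View pics/w3.png

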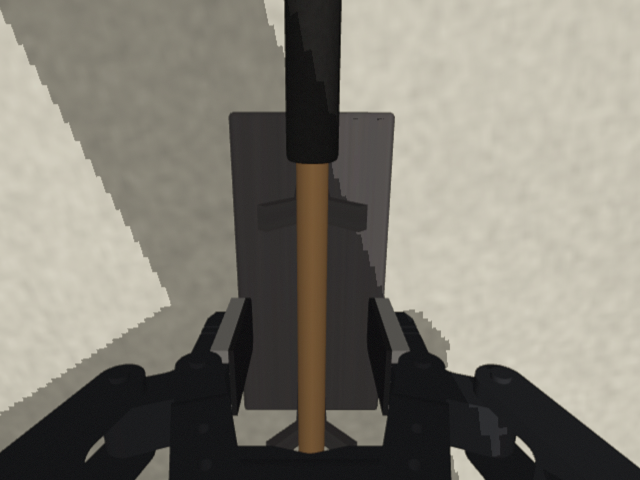

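View pics/s3.png

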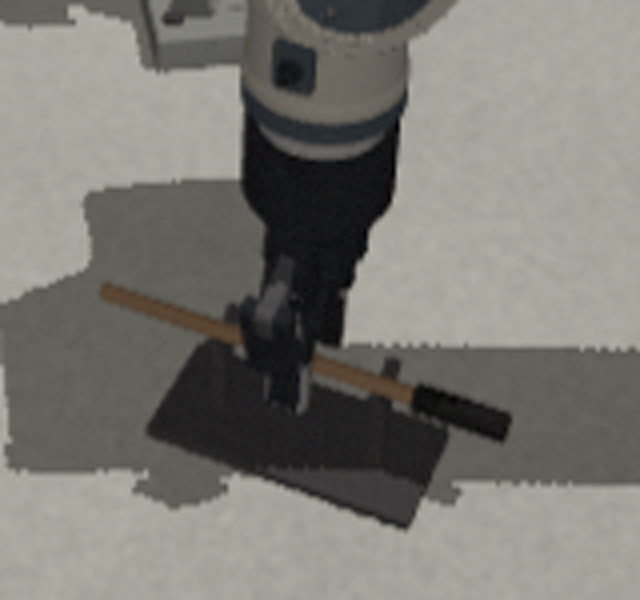

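```bash
python3 - <<'E'
from h import *
d=bot.snapshot("side")
px=np.array((285,408))/4+[270,270]
for y in (.236,.243):
    a,b=atz(d,px,0),atz(d,px,.1); k=(y-a[1])/(b[1]-a[1]); print((a+k*(b-a)).round(4))
E
```

```text
[0.4702 0.236  0.0448]
[0.4691 0.243  0.0526]
```

```bash
python3 -m handwheel '[[0,0,0.3,0,0,0,0.5],[0,0,0.3,0,0,0,0.7],[0,0,0.3,0,0,0,0.9],[0,0,0.3,0,0,0,1],[0,0,0.3,0,0,0,1],[0,0,0.3,0,0,0,1],[0,0,0.3,0,0,0,1],[0,0,0.3,0,0,0,1],[0,0,0.3,0,0,0,1],[0,0,0.3,0,0,0,1]]' 60
python3 - <<'E'
from h import *
s=bot.read_state();print(s["eef_pos"],s["opening"],s["wrist_force"])
d=bot.snapshot("wrist"); cv2.imwrite("pics/w4.png",d["img"])
d=bot.snapshot("side"); cv2.imwrite("pics/s4.png",cv2.resize(d["img"][270:420,270:430],None,fx=4,fy=4,interpolation=cv2.INTER_CUBIC)[:600])
E
```

```text
t: 9.4
eef_pos: [0.4644, 0.2146, 0.0347]
tool_rot: [0.09, 0.996, 0.0, 0.0]
wrist_force: [0.4, 5.8, 0.3]
opening: 0.0076
[0.46438493 0.21463483 0.03469349] 0.007613788403658947 [0.44415819 5.84334608 0.30959113]
```

View pics/w4.png

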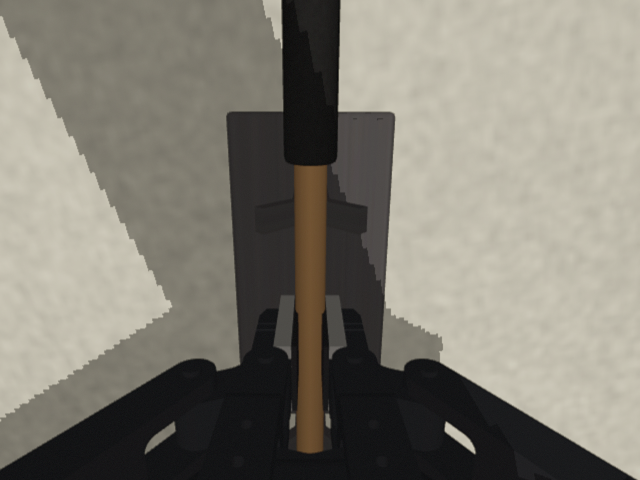

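View pics/s4.png

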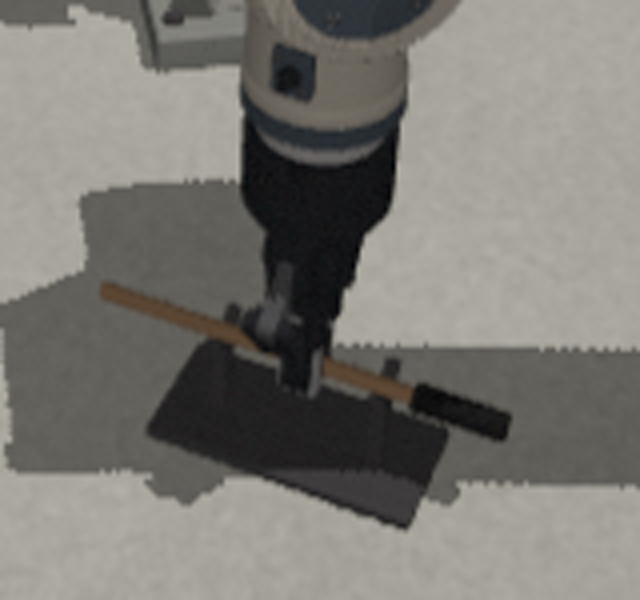

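```bash
cat >> h.py <<'E'
def presspt(p,P):
    c,s=np.cos(p[2]),np.sin(p[2]); P=np.asarray(P,float)/1000
    return np.array([p[0]+c*P[0]-s*P[1],p[1]+s*P[0]+c*P[1],P[2]])
GT=(0.119,0.0248)
def rodpose(p,th,tipP):
    """tool pose for rod tip at tipP (press mm), rise th deg"""
    a=np.array([np.cos(p[2]),np.sin(p[2]),0]);t=np.radians(th);z=np.array([0,0,1.])
    d=np.cos(t)*a+np.sin(t)*z; tz=np.sin(t)*a-np.cos(t)*z
    return presspt(p,tipP)-GT[0]*d+GT[1]*tz, tool(tz,-d)
E
python3 -m handwheel '[[0,0,-1,0,0,0,1],[0,0,-3,0,0,0,1],[0,0,-6,0,0,0,1],[0,0,-10,0,0,0,1],[0,0,-15,0,0,0,1],[0,0,-18,0,0,0,1],[0,0,-20,0,0,0,1],[0,0,-20,0,0,0,1],[0,0,-20,0,0,0,1],[0,0,-20,0,0,0,1]]' 60
python3 - <<'E'
from h import *
s=bot.read_state();print(s["eef_pos"],s["opening"],s["wrist_force"])
d=bot.snapshot("wrist"); cv2.imwrite("pics/w5.png",d["img"])
d=bot.snapshot("side"); cv2.imwrite("pics/s5.png",cv2.resize(d["img"][200:400,230:450],None,fx=3,fy=3,interpolation=cv2.INTER_CUBIC)[:600])
p=[.6104,-.1972,-1.15]
P,Rt=rodpose(p,36,[-52-65,50,241-47]); print(P); rows(P,Rt)
E
```

```text
t: 10.75
eef_pos: [0.4633, 0.2138, 0.2333]
tool_rot: [0.09, 0.996, -0.001, -0.001]
wrist_force: [0.1, 0.6, -0.5]
opening: 0.0078
[0.46327052 0.21379245 0.23330778] 0.007782026954973411 [ 0.08209147  0.62741282 -0.49128223]
[0.5748734  0.00458687 0.10398993]
shift cm [-14.73 -18.59  12.95] turn deg [ 17.34 -33.15  53.71]
```

View pics/s5.png

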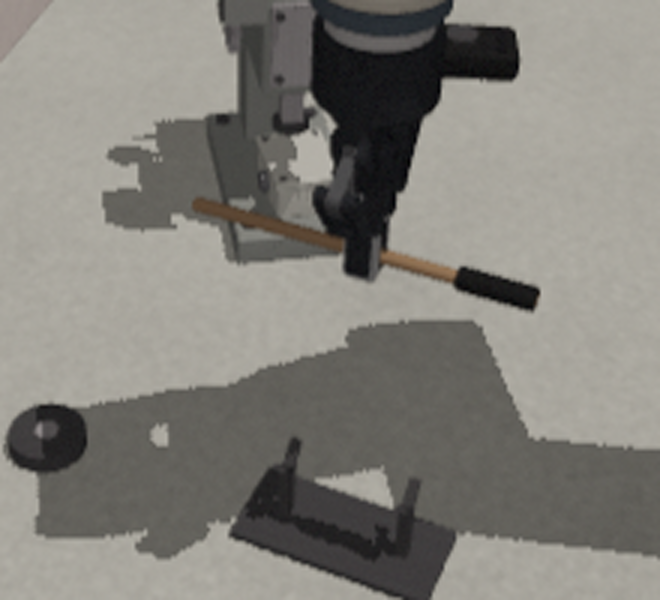

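View pics/w5.png

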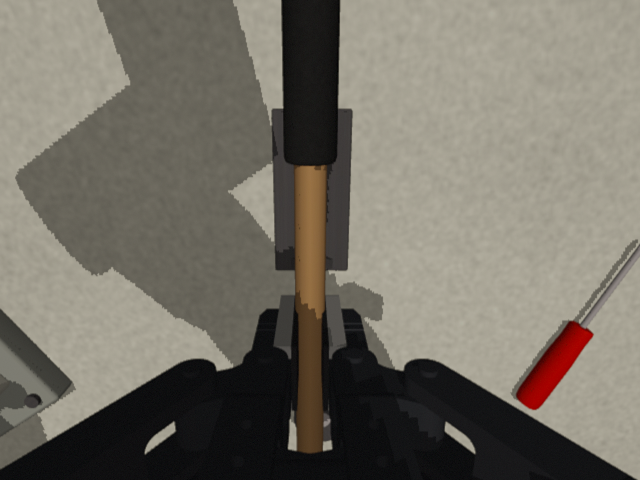

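```bash
python3 - <<'E'
from h import *
p=[.6104,-.1972,-1.15]
P,Rt=rodpose(p,36,[-52-65,50,241-47]); rows(P+[0,.0,.24],Rt)
E
```

```text
shift cm [-14.69 -18.62 -11.05] turn deg [ 17.34 -33.15  53.71]
```

```bash
python3 -m handwheel '[[-1.5,-2,-2,2.2,-4.1,6.7,1],[-3.5,-4.5,-4,4.4,-8.2,13.4,1],[-5.5,-7,-6,6.6,-12.4,20,1],[-7.5,-9.5,-8,8.8,-16.5,26.8,1],[-9.5,-12,-9.5,11,-20.6,33.5,1],[-11.5,-14.5,-10.5,13.2,-24.8,40.2,1],[-13.5,-17,-11,15.4,-29,47,1],[-14.7,-18.6,-11,17.3,-33.1,53.7,1],[-14.7,-18.6,-11,17.3,-33.1,53.7,1],[-14.7,-18.6,-11,17.3,-33.1,53.7,1]]' 60
python3 - <<'E'
from h import *
s=bot.read_state();print(s["eef_pos"],s["joint_positions"].round(2) if hasattr(s["joint_positions"],"round") else s["joint_positions"])
d=bot.snapshot("wrist"); cv2.imwrite("pics/w6.png",d["img"]); np.savez("w6.npz",**{k:np.array(v) for k,v in d.items()})
d=bot.snapshot("side"); cv2.imwrite("pics/s6.png",d["img"]); np.savez("s6.npz",**{k:np.array(v) for k,v in d.items()})
E
```

```text
t: 12.1
eef_pos: [0.575, 0.0054, 0.344]
tool_rot: [0.516, 0.799, -0.167, 0.259]
wrist_force: [0.8, 0.7, -0.4]
opening: 0.0077
[0.57504763 0.00539665 0.34403202] [ 0.31  0.21  1.78 -0.68  1.17  0.17]
```

View pics/w6.png

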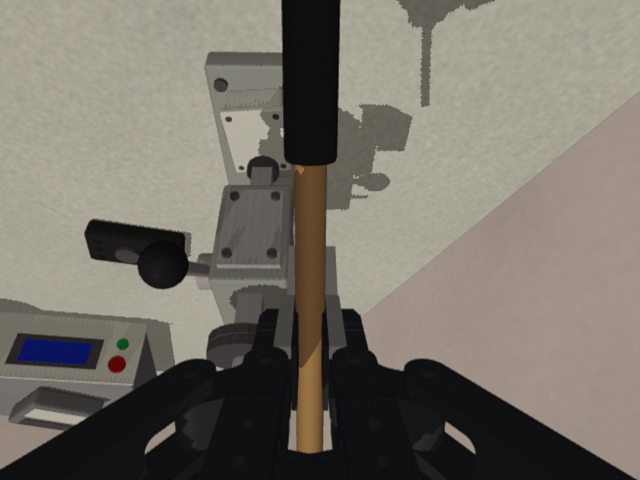

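View pics/s6.png

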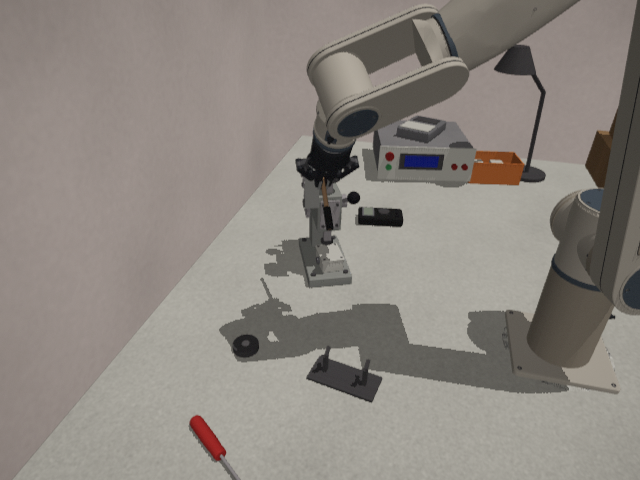

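```bash
python3 - <<'E'
from h import *
a=cv2.imread("pics/w6.png")
cv2.imwrite("pics/w6c.png",cv2.resize(a[40:300,190:350],None,fx=3,fy=3,interpolation=cv2.INTER_CUBIC)[:780])
E
```

```text
(no output)
```

View pics/w6c.png

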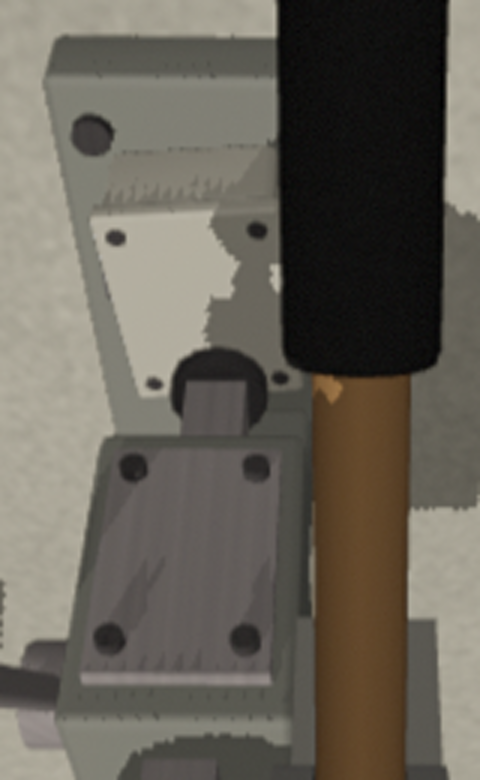

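```bash
cat > fit2.py <<'E'
from fit import *
w=np.load("w6.npz"); cams["w"]={k:w[k] for k in w.files}; cams["w"]["fovy"]=float(w["fovy"])
wp=[((-110,-60,0),(55,38)),((-110,-60,30),(44,80)),((-66,-32,150),(102,437)),((-66,32,150),(308,437)),((-66,-32,255),(57,714)),((-85,68,234),(435,620)),((-85,32,234),(300,618)),((-117,-48,272.5),((163-190)*3,(265-40)*3))]
D["w"]=(np.array([a for a,_ in wp])/1e3,np.array([b for _,b in wp])/3+[190,40])
W={"top":1,"side":1,"w":.5}
E
python3 - <<'E'
from fit2 import *
for cs in (("w",),("top","w"),("side","w"),("top","side","w")):
    r=least_squares(res,[.6,-.16,-1.2],args=(cs,),loss="soft_l1"); print(cs,np.round(r.x,4)); print(np.round(res(r.x,("w",)).reshape(-1,2),1).tolist())
E
```

```text
('w',) [ 0.6127 -0.1978 -1.1525]
[[-0.4, -1.3], [-1.0, 0.8], [-0.1, -1.5], [0.3, -1.3], [-1.4, 4.4], [1.2, -0.1], [-0.4, 0.5], [1.7, 0.9]]
('top', 'w') [ 0.6118 -0.1977 -1.157 ]
[[-0.7, -1.9], [-1.3, 0.1], [-0.7, -2.0], [-0.2, -1.6], [-2.1, 4.0], [0.7, -0.2], [-0.8, 0.2], [1.1, 0.4]]
('side', 'w') [ 0.6128 -0.1978 -1.1527]
[[-0.3, -1.2], [-0.9, 0.8], [-0.0, -1.5], [0.4, -1.3], [-1.3, 4.4], [1.3, -0.0], [-0.2, 0.5], [1.9, 1.0]]
('top', 'side', 'w') [ 0.6119 -0.1977 -1.1576]
[[-0.6, -1.9], [-1.2, 0.2], [-0.5, -2.0], [-0.1, -1.5], [-2.0, 4.0], [0.9, -0.1], [-0.6, 0.3], [1.4, 0.4]]
```

```bash
python3 - <<'E'
from h import *
d=bot.snapshot("side")
for uv,xy in [((196,204),None),((537,298),None)]:
    px=np.array(uv)/3+[230,200]
    for z in (.25,.258,.266): print(z,atz(d,px,z).round(4))
u=np.array(yaw(-10.4)); o=np.array([.4633,.2138,.258]); print("pred tip",o+.119*u,"end",o-.111*u)
p=[.612,-.1977,-1.155]
P,Rt=rodpose(p,36,[-52-65,50,241+3-47]); rows(P,Rt); print(P)
for z in (.12,):print([np.round(presspt(p,q),4) for q in ([-117,-48,272],[0,-48,205])])
E
```

```text
0.25 [0.5834 0.1806 0.25  ]
0.258 [0.5801 0.1914 0.258 ]
0.266 [0.5768 0.2021 0.266 ]
0.25 [0.3561 0.2201 0.25  ]
0.258 [0.3561 0.2303 0.258 ]
0.266 [0.3562 0.2405 0.266 ]
pred tip [0.58034501 0.19231822 0.258     ] end [0.35412357 0.23383763 0.258     ]
shift cm [13.81  0.11 19.37] turn deg [ 0.32 -0.09  0.21]
[0.57748277 0.00426198 0.10698993]
[array([ 0.5208, -0.1101,  0.272 ]), array([ 0.5681, -0.2171,  0.205 ])]
```

```bash
python3 - <<'E'
from h import *
p=[.612,-.1977,-1.155]
P,Rt=rodpose(p,36,[-113,50,196]); rows(P,Rt)
E
```

```text
shift cm [13.55  0.1  19.68] turn deg [ 0.32 -0.09  0.21]
```

```bash
python3 -m handwheel '[[3,0,3,0,0,0,1],[6,0,7,0.3,0,0.2,1],[9,0.1,12,0.3,-0.1,0.2,1],[11.5,0.1,16,0.3,-0.1,0.2,1],[13,0.1,18.8,0.3,-0.1,0.2,1],[13.5,0.1,19.7,0.3,-0.1,0.2,1],[13.5,0.1,19.7,0.3,-0.1,0.2,1],[13.5,0.1,19.7,0.3,-0.1,0.2,1],[13.5,0.1,19.7,0.3,-0.1,0.2,1],[13.5,0.1,19.7,0.3,-0.1,0.2,1]]' 60
python3 - <<'E'
from h import *
p=[.612,-.1977,-1.155]
P,Rt=rodpose(p,36,[-113,50,196]); rows(P,Rt)
for c in ("side","top"):
    d=bot.snapshot(c); a=d["img"]
    a=a[140:290,250:410] if c=="side" else a[130:280,300:460]
    cv2.imwrite(f"pics/{c}7.png",cv2.resize(a,None,fx=4,fy=4,interpolation=cv2.INTER_CUBIC))
E
```

```text
t: 13.6
eef_pos: [0.5797, -0.0, 0.1067]
tool_rot: [0.519, 0.797, -0.168, 0.26]
wrist_force: [-0.9, -0.8, -0.3]
opening: 0.0076
shift cm [ 0.11 -0.03  0.01] turn deg [ 0.05  0.05 -0.06]
```

View pics/side7.png

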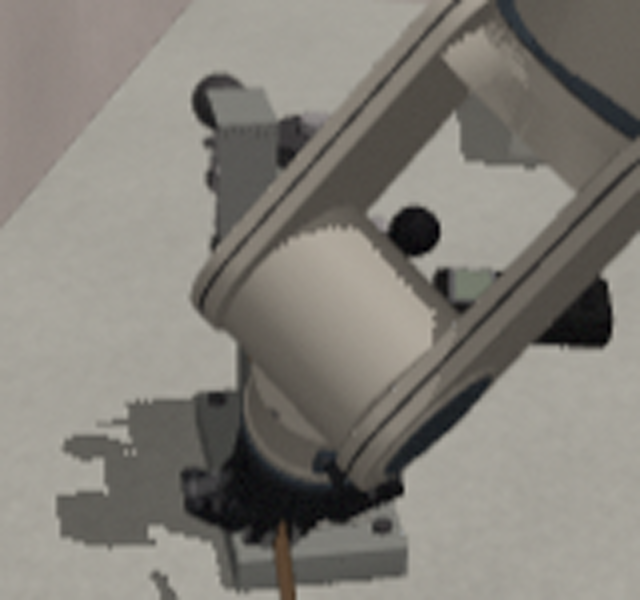

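View pics/top7.png

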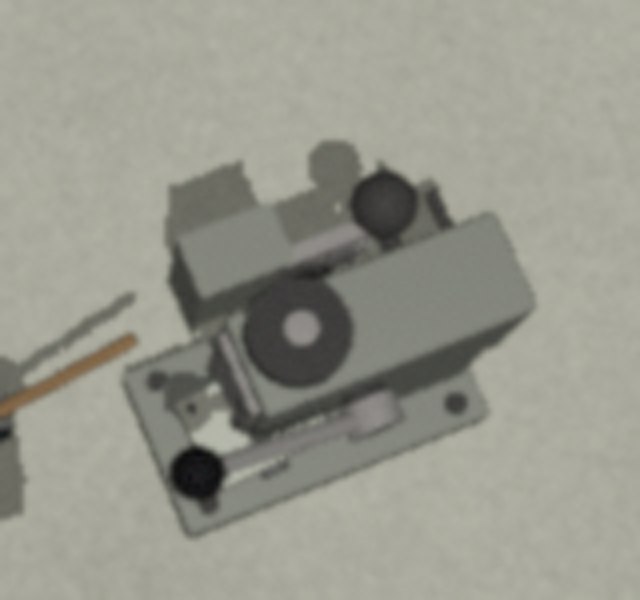

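```bash
python3 - <<'E'
from h import *
p=[.612,-.1977,-1.155]
d=bot.snapshot("top"); t=atz(d,(333.9,214.8),.196); print(t)
b=atz(d,(300,130+408/4),.15);print(b)
c,s=np.cos(p[2]),np.sin(p[2]); v=t[:2]-p[:2]; print("press",np.array([c*v[0]+s*v[1],-s*v[0]+c*v[1]]), presspt(p,[-113,50,196]))
E
```

```text
[ 0.60850313 -0.07722508  0.196     ]
[0.57212381 0.0038613  0.15      ]
press [-0.1116223   0.04546313] [ 0.61209695 -0.07413224  0.196     ]
```

```bash
python3 -m handwheel '[[-1.5,0,0,0,0,0,1],[-3,0,0,0,0,0,1],[-4.5,0,0,0,0,0,1],[-6,0,0,0,0,0,1],[-7,0,0,0,0,0,1],[-7.5,0,0,0,0,0,1],[-8,0,0,0,0,0,1],[-8.5,0,0,0,0,0,1],[-9,0,0,0,0,0,1],[-9,0,0,0,0,0,1]]' 60
python3 - <<'E'
from h import *
s=bot.read_state();print(s["wrist_force"],s["wrist_torque"])
p=[.612,-.1977,-1.155]
P,Rt=rodpose(p,36,[-113+90*.809,50,196+90*.588]); rows(P,Rt)
for c in ("top",):
    d=bot.snapshot(c); a=d["img"]
    a=a[130:280,300:460]
    cv2.imwrite(f"pics/{c}8.png",cv2.resize(a,None,fx=4,fy=4,interpolation=cv2.INTER_CUBIC))
E
```

```text
t: 15.0
eef_pos: [0.6089, -0.067, 0.1589]
tool_rot: [0.519, 0.797, -0.169, 0.259]
wrist_force: [0.7, -0.4, -1.6]
opening: 0.0075
[ 0.66598282 -0.39787898 -1.61066363] [0.46542654 0.15055399 0.08106569]
shift cm [ 0.09  0.   -0.06] turn deg [-0.01  0.05 -0.04]
```

View pics/top8.png

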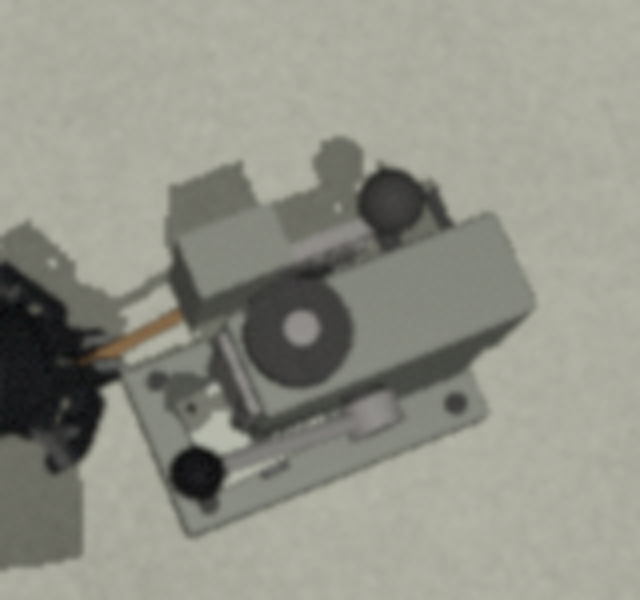

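```bash
python3 -m handwheel '[[-0.7,0,0,0,0,0,1],[-1.4,0,0,0,0,0,1],[-2.1,0,0,0,0,0,1],[-2.8,0,0,0,0,0,1],[-3.5,0,0,0,0,0,1],[-4.1,0,0,0,0,0,1],[-4.6,0,0,0,0,0,1],[-5.1,0,0,0,0,0,1],[-5.1,0,0,0,0,0,1],[-5.1,0,0,0,0,0,1]]' 60
python3 - <<'E'
from h import *
s=bot.read_state();print(s["wrist_force"],s["wrist_torque"])
for c in ("top",):
    d=bot.snapshot(c); a=d["img"]
    a=a[130:280,300:460]
    cv2.imwrite(f"pics/{c}9.png",cv2.resize(a,None,fx=4,fy=4,interpolation=cv2.INTER_CUBIC))
E
```

```text
t: 16.3
eef_pos: [0.6254, -0.1044, 0.1888]
tool_rot: [0.519, 0.797, -0.169, 0.259]
wrist_force: [-1.2, 1.5, 1.9]
opening: 0.0075
[-1.17149164  1.47843469  1.93144865] [-0.04086433  0.03212827  0.03353248]
```

View pics/top9.png

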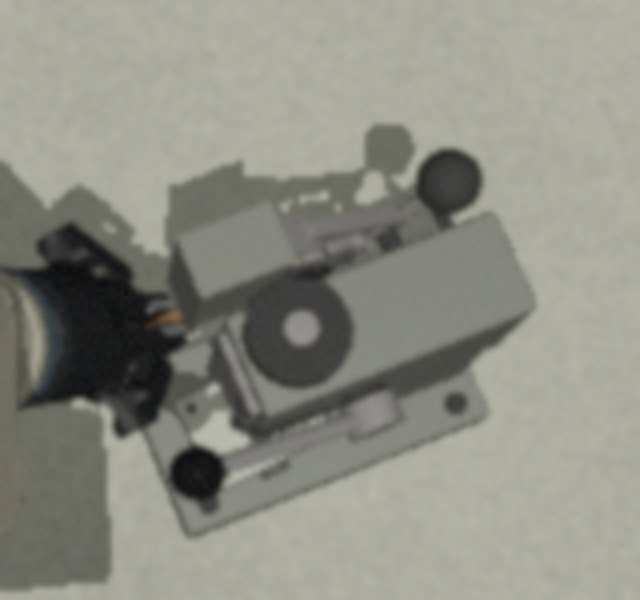

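```bash
python3 -m handwheel '[[2,0,0,0,0,0,1],[4.5,0,0,0,0,0,1],[7.5,0,0,0,0,0,1],[10.5,0,0,0,0,0,1],[13.5,0,0,0,0,0,1],[15.5,0,-1.5,0,0,0,1],[14.5,0,-5.5,0,0,0,1],[12.5,0,-9,0,0,0,1],[10,0,-12.5,0,0,0,1],[9,0,-14,0,0,0,1]]' 60
python3 - <<'E'
from h import *
s=bot.read_state();print(s["wrist_force"],s["wrist_torque"],s["opening"])
for c in ("top",):
    d=bot.snapshot(c); a=d["img"]
    a=a[130:280,300:460]
    cv2.imwrite(f"pics/{c}10.png",cv2.resize(a,None,fx=4,fy=4,interpolation=cv2.INTER_CUBIC))
rows([.4635,.2140,.17],tool([0,0,-1],yaw(169.6)))
E
```

```text
t: 17.6
eef_pos: [0.5634, 0.0379, 0.2509]
tool_rot: [0.52, 0.796, -0.168, 0.26]
wrist_force: [0.7, 0.2, -0.3]
opening: 0.0077
[ 0.65602152  0.15991856 -0.25538885] [0.30407978 0.11845401 0.04820303] 0.007682456631846246
shift cm [21.12 -2.11 -5.23] turn deg [-17.32  33.24 -53.96]
```

View pics/top10.png

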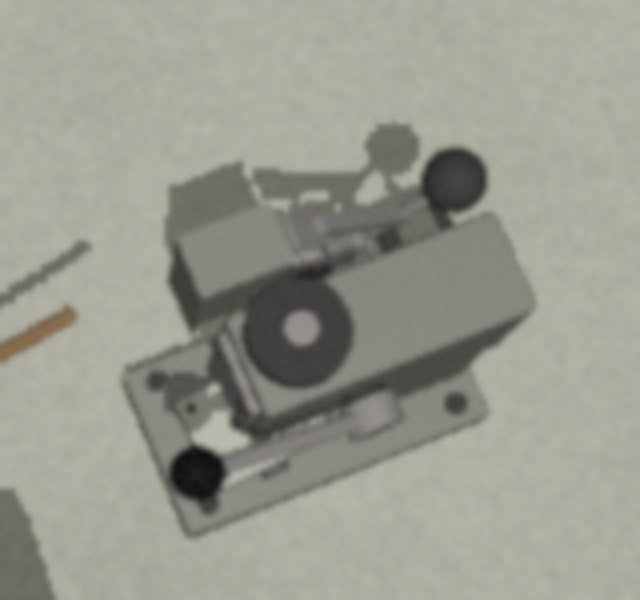

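```bash
python3 -m handwheel '[[3.5,-0.3,-1.5,-2.3,4.4,-7,1],[7,-0.6,-3,-4.6,8.8,-14,1],[10,-1,-4,-7,13.2,-21.5,1],[13,-1.3,-4.5,-9.3,17.8,-29,1],[16,-1.6,-5,-11.6,22.2,-36,1],[19,-2,-5.2,-14,26.6,-43,1],[21.1,-2.1,-5.2,-16,31,-50,1],[21.1,-2.1,-5.2,-17.3,33.2,-54,1],[21.1,-2.1,-5.2,-17.3,33.2,-54,1],[21.1,-2.1,-5.2,-17.3,33.2,-54,1]]' 60
python3 - <<'E'
from h import *
s=bot.read_state();print(s["wrist_force"],s["wrist_torque"],s["opening"])
for c in ("side","top","wrist"):
    d=bot.snapshot(c); a=d["img"]
    if c=="side": a=a[250:420,250:430]
    if c=="top": a=a[200:340,170:310]
    cv2.imwrite(f"pics/{c}11.png",cv2.resize(a,None,fx=3,fy=3,interpolation=cv2.INTER_CUBIC) if c!="wrist" else a)
rows([.4642,.2144,.0345],tool([0,0,-1],yaw(169.6)))
E
```

```text
t: 18.9
eef_pos: [0.4619, 0.2126, 0.1661]
tool_rot: [0.091, 0.996, -0.002, -0.002]
wrist_force: [0.0, 0.4, -0.4]
opening: 0.0076
[ 0.03397618  0.41049463 -0.36946019] [ 0.00925631  0.03703076 -0.01951449] 0.0076457955731895726
shift cm [-0.23  0.22 13.22] turn deg [-0.2  -0.19 -0.01]
```

View pics/side11.png

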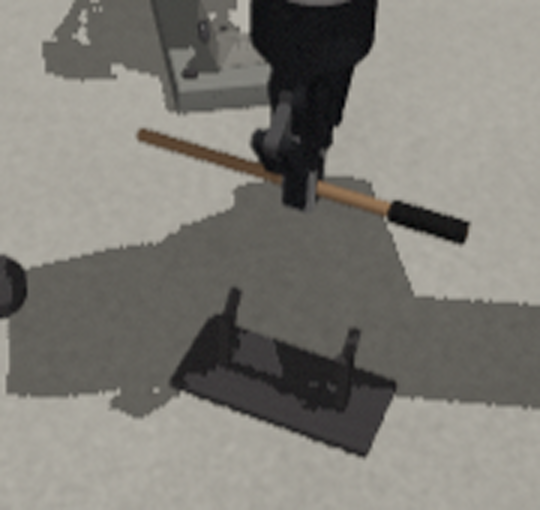

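View pics/wrist11.png

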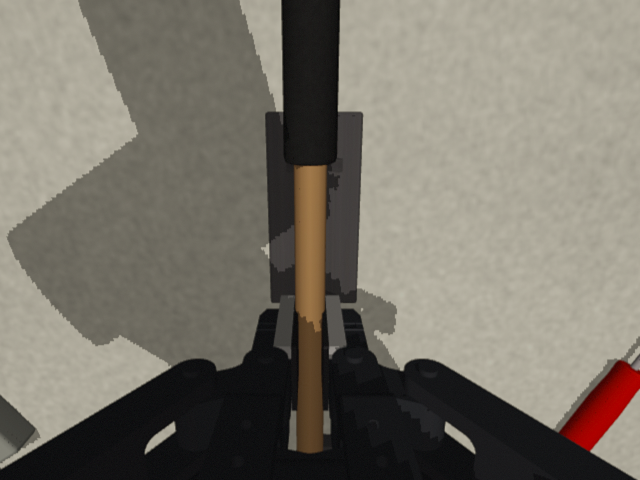

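```bash
python3 -m handwheel '[[-0.1,0.1,3,0,0,0,1],[-0.25,0.2,6,-0.2,-0.2,0,1],[-0.25,0.22,9,-0.2,-0.2,0,1],[-0.25,0.22,11.3,-0.2,-0.2,0,1],[-0.25,0.22,12.2,-0.2,-0.2,0,1],[-0.25,0.22,12.7,-0.2,-0.2,0,1],[-0.25,0.22,13,-0.2,-0.2,0,1],[-0.25,0.22,13.15,-0.2,-0.2,0,1],[-0.25,0.22,13.15,-0.2,-0.2,0,1],[-0.25,0.22,13.15,-0.2,-0.2,0,1]]' 60
python3 - <<'E'
from h import *
s=bot.read_state();print(s["wrist_force"],s["wrist_torque"],s["opening"])
rows([.4642,.2144,.0345],tool([0,0,-1],yaw(169.6)))
d=bot.snapshot("side"); cv2.imwrite("pics/s12.png",cv2.resize(d["img"][270:420,270:430],None,fx=4,fy=4,interpolation=cv2.INTER_CUBIC)[:600])
E
```

```text
t: 20.3
eef_pos: [0.4649, 0.2146, 0.0357]
tool_rot: [0.09, 0.996, 0.0, 0.0]
wrist_force: [-0.1, 0.0, -0.7]
opening: 0.0077
[-0.11500387  0.00331434 -0.69167458] [-0.0078892  -0.00904524  0.01694617] 0.007673447056719351
shift cm [ 0.07 -0.03  0.12] turn deg [0.05 0.03 0.02]
```

View pics/s12.png

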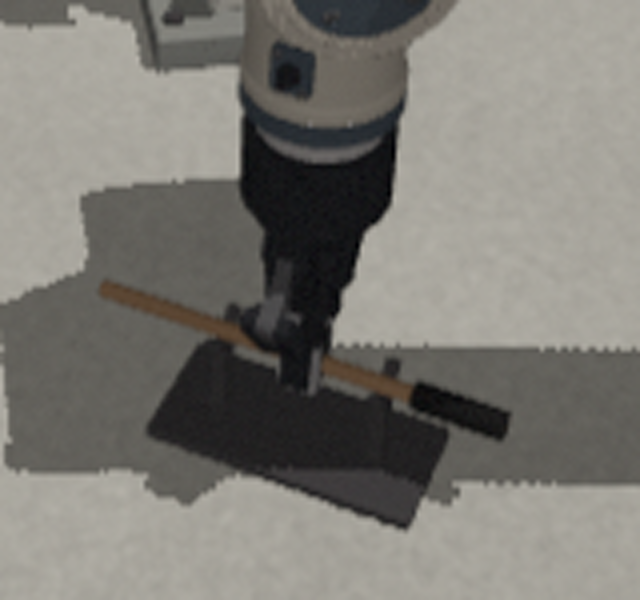

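```bash
python3 -m handwheel '[[0.05,0,0.1,0,0,0,1],[0.05,0,0.1,0,0,0,1],[0.05,0,0.1,0,0,0,0.85],[0.05,0,0.1,0,0,0,0.7],[0.05,0,0.1,0,0,0,0.55],[0.05,0,0.1,0,0,0,0.5],[0.05,0,0.1,0,0,0,0.5],[0.05,0,-2,0,0,0,0.5],[0.05,0,-6,0,0,0,0.5],[0.05,0,-10,0,0,0,0.5]]' 60
python3 - <<'E'
from h import *
s=bot.read_state();print(s["wrist_force"],s["opening"],s["eef_pos"])
d=bot.snapshot("side"); cv2.imwrite("pics/s13.png",cv2.resize(d["img"][270:420,270:430],None,fx=4,fy=4,interpolation=cv2.INTER_CUBIC)[:600])
d=bot.snapshot("wrist"); cv2.imwrite("pics/w13.png",d["img"])
E
```

```text
t: 21.6
eef_pos: [0.4638, 0.2143, 0.1362]
tool_rot: [0.09, 0.996, 0.0, -0.0]
wrist_force: [1.0, -0.4, -0.4]
opening: 0.0427
[ 1.02824985 -0.40731258 -0.44754732] 0.04274450541340849 [0.46382782 0.21433514 0.13623132]
```

View pics/s13.png

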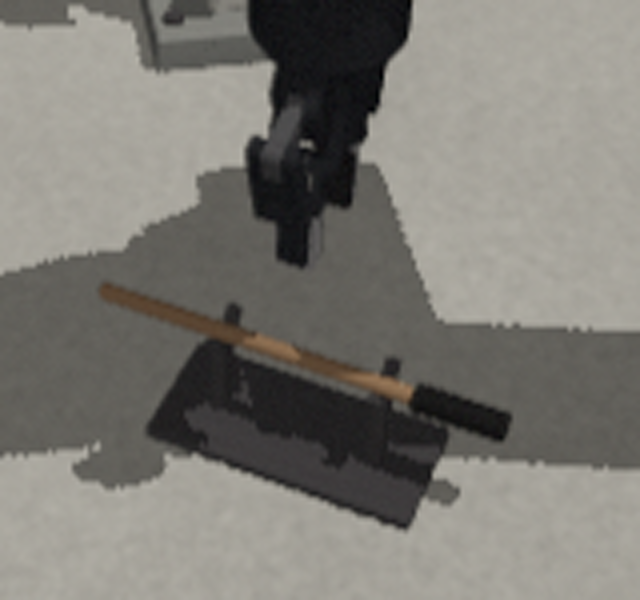

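View pics/w13.png

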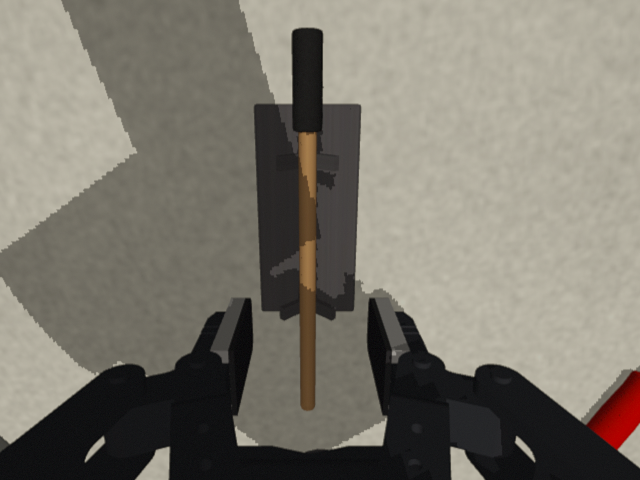

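```bash
cat >> h.py <<'E'
PP=[.612,-.1977,-1.155]
def leverpose(shaft,off,tilt=12,p=PP,dx=0):
    ph=np.radians(30)-shaft
    K=presspt(p,[-135*np.cos(ph)+dx,-48,205+135*np.sin(ph)])
    a=np.array([np.cos(p[2]),np.sin(p[2]),0]);t=np.radians(tilt)
    tz=np.sin(t)*a-np.cos(t)*np.array([0,0,1.])
    return K-off/1000*tz, tool(tz,-a)
E
python3 - <<'E'
from h import *
P,Rt=leverpose(0,45); print(P); rows(P,Rt)
E
```

```text
[ 0.51708727 -0.10157743  0.31651664]
shift cm [-10.78 -30.21 -17.8 ] turn deg [  6.25 -10.84  55.54]
```

```bash
python3 -m handwheel '[[-0.5,-1.5,-5,0.6,-1,5.5,0.82],[-2,-5,-10,1.2,-2.2,11.1,0.82],[-3.5,-9.5,-14,1.9,-3.3,16.7,0.82],[-5,-14,-16.5,2.5,-4.3,22.2,0.82],[-6.5,-18,-18,3.1,-5.4,28,0.82],[-8,-22,-18,3.8,-6.5,33.3,0.82],[-9.5,-26,-18,4.4,-7.6,39,0.82],[-10.5,-29,-18,5,-8.7,44.5,0.82],[-10.8,-30.2,-17.8,5.6,-9.8,50,0.82],[-10.8,-30.2,-17.8,6.2,-10.8,55.5,0.82]]' 40
python3 - <<'E'
from h import *
P,Rt=leverpose(0,45);rows(P,Rt)
for c in ("side","top","wrist"):
    d=bot.snapshot(c); a=d["img"]
    a=a[100:290,230:430] if c=="side" else a[130:280,300:460] if c=="top" else a
    cv2.imwrite(f"pics/{c}14.png",cv2.resize(a,None,fx=3,fy=3,interpolation=cv2.INTER_CUBIC) if c!="wrist" else a)
E
```

```text
t: 22.95
eef_pos: [0.5155, -0.1032, 0.3121]
tool_rot: [0.544, 0.832, -0.06, 0.085]
wrist_force: [0.0, 1.2, 0.8]
opening: 0.0153
shift cm [-0.01  0.21 -0.45] turn deg [-0.5  -0.07 -0.13]
```

View pics/side14.png

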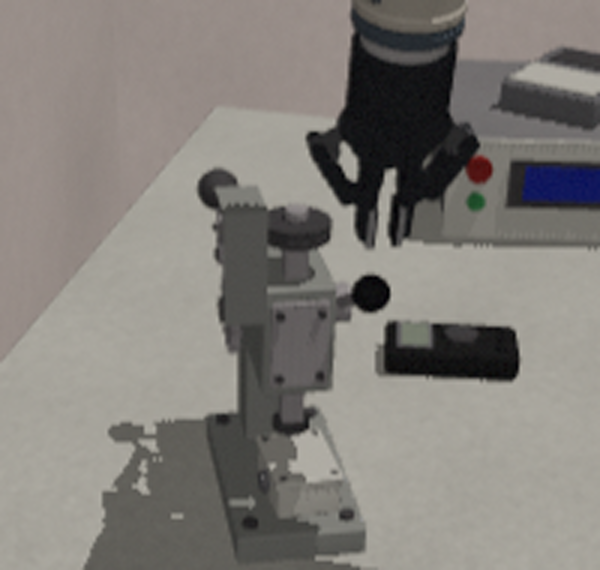

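View pics/wrist14.png

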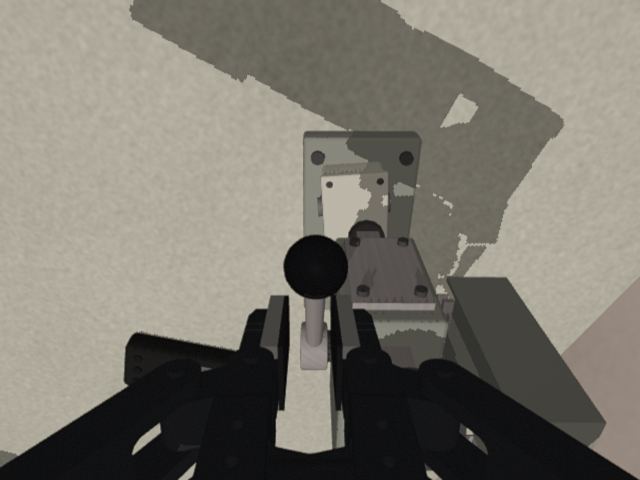

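View pics/top14.png

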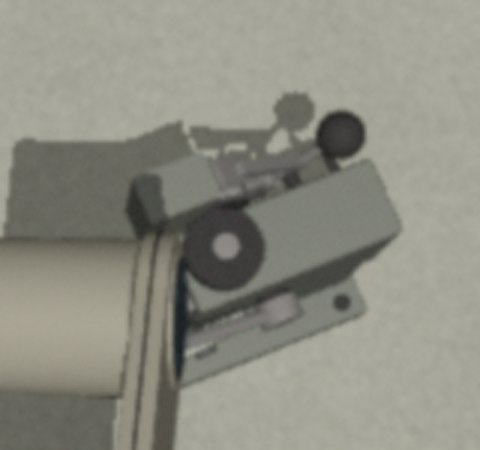

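```bash
python3 - <<'E'
from h import *
from fit import proj
s=bot.read_state(); R0=R.from_quat(s["tool_rot"])
w=bot.snapshot("wrist"); K,_=leverpose(0,0); print("knob",K,proj(w,[K]))
print("in tool frame mm",(R0.inv().apply(K-s["eef_pos"])*1000).round(1))
g=[s["eef_pos"]+R0.apply([0,0,-.010]),s["eef_pos"]+R0.apply([.011,0,-.010])]
print(proj(w,g)); sd=bot.snapshot("side"); print((proj(sd,[K]+g)-[230,100])*3)
# knob sphere fit: measured pixel and radius
print(proj(w,[K+R0.apply([0,.016,0]),K-R0.apply([0,.016,0])]))
P,Rt=leverpose(0,10); rows(P,Rt); P,Rt=leverpose(0.1,4); rows(P,Rt)
E
```

```text
knob [ 0.52086634 -0.11013627  0.2725    ] [[314.9299278  267.74057185]]
in tool frame mm [-1.   1.6 41.4]
[[312.28080727 315.98690357]
 [312.29321701 289.25066852]]
[[371.72475063 293.24614101]
 [380.11381278 242.77772341]
 [383.23087246 251.20304264]]
[[347.37189921 267.70983534]
 [282.49561104 267.77130112]]
shift cm [-0.09  0.14  3.17] turn deg [-0.38 -0.08  0.21]
shift cm [0.76 0.15 4.81] turn deg [-0.38 -0.08  0.21]
```

```bash
python3 - <<'E'
from h import *
s=bot.read_state(); R0=R.from_quat(s["tool_rot"])
for sh in np.arange(0,1.06,.05):
    P,_=leverpose(sh,4); print(round(sh,2),(R0.inv().apply(P-s["eef_pos"])*100).round(2))
E
```

```text
0.0 [-0.09  0.14  3.77]
0.05 [0.35 0.15 4.28]
0.1 [0.76 0.15 4.81]
0.15 [1.15 0.16 5.37]
0.2 [1.51 0.16 5.94]
0.25 [1.83 0.17 6.53]
0.3 [2.13 0.17 7.14]
0.35 [2.4  0.18 7.76]
0.4 [2.63 0.18 8.39]
0.45 [2.84 0.19 9.03]
0.5 [3.01 0.19 9.69]
0.55 [ 3.15  0.2  10.35]
0.6 [ 3.25  0.2  11.01]
0.65 [ 3.32  0.21 11.68]
0.7 [ 3.36  0.21 12.36]
0.75 [ 3.37  0.22 13.03]
0.8 [ 3.34  0.22 13.71]
0.85 [ 3.27  0.23 14.38]
0.9 [ 3.18  0.23 15.05]
0.95 [ 3.05  0.23 15.71]
1.0 [ 2.89  0.24 16.37]
1.05 [ 2.69  0.24 17.01]
```

First call: come down onto the knob and through about 0.2 rad.

```bash
python3 -m handwheel '[[0,0.1,1,0,0,0,0.82],[-0.1,0.2,2,-0.2,0,0.1,0.82],[-0.1,0.2,2.8,-0.4,0,0.2,0.82],[-0.1,0.2,3.3,-0.4,0,0.2,0.82],[-0.1,0.2,3.8,-0.4,0,0.2,0.82],[0.35,0.2,4.3,-0.4,0,0.2,0.82],[0.75,0.2,4.8,-0.4,0,0.2,0.82],[1.15,0.2,5.35,-0.4,0,0.2,0.82],[1.5,0.2,5.95,-0.4,0,0.2,0.82],[1.5,0.2,5.95,-0.4,0,0.2,0.82]]' 40
python3 - <<'E'
from h import *
s=bot.read_state();print(s["wrist_force"],s["wrist_torque"])
P,Rt=leverpose(0.2,4);rows(P,Rt)
for c in ("side","wrist"):
    d=bot.snapshot(c); a=d["img"]
    a=a[100:290,230:430] if c=="side" else a
    cv2.imwrite(f"pics/{c}15.png",cv2.resize(a,None,fx=3,fy=3,interpolation=cv2.INTER_CUBIC) if c!="wrist" else a)
E
```

```text
t: 24.55
eef_pos: [0.5163, -0.0991, 0.2513]
tool_rot: [0.543, 0.833, -0.057, 0.087]
wrist_force: [0.6, -1.4, 0.1]
opening: 0.0152
[ 0.59946775 -1.41871258  0.13105286] [ 0.10443681 -0.05422469  0.04443801]
shift cm [-0.02 -0.03 -0.05] turn deg [-0.01 -0.07 -0.03]
```

View pics/side15.png

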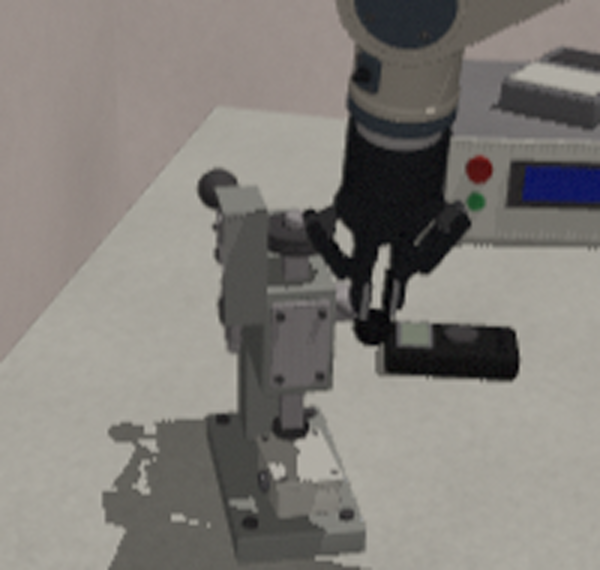

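View pics/wrist15.png

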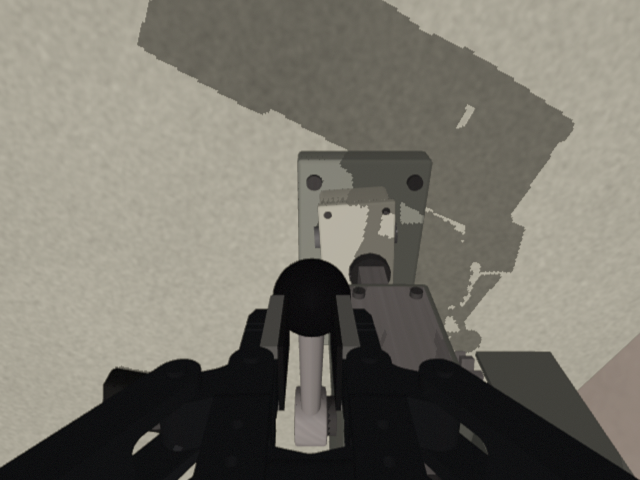

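```bash
python3 -m handwheel '[[0.16,0,0.3,0,0,0,0.82],[0.32,0,0.6,0,0,0,0.82],[0.47,0,0.9,0,0,0,0.82],[0.62,0,1.2,0,0,0,0.82],[0.76,0,1.5,0,0,0,0.82],[0.89,0,1.82,0,0,0,0.82],[1,0,2.13,0,0,0,0.82],[1.12,0,2.45,0,0,0,0.82],[1.23,0,2.77,0,0,0,0.82],[1.33,0,3.1,0,0,0,0.82]]' 40
python3 - <<'E'
from h import *
s=bot.read_state();print(s["wrist_force"],s["wrist_torque"])
P,Rt=leverpose(0.45,4);rows(P,Rt)
R0=R.from_quat(s["tool_rot"]);P0,_=leverpose(.45,4)
for sh in np.arange(.45,1.1,.05):
    P,_=leverpose(sh,4); print(round(sh,2),(R0.inv().apply(P-P0)*100).round(2))
E
```

```text
t: 25.9
eef_pos: [0.5139, -0.0933, 0.2186]
tool_rot: [0.543, 0.833, -0.057, 0.087]
wrist_force: [-0.2, 2.8, 2.1]
opening: 0.0154
[-0.24185628  2.81803156  2.08020224] [ 0.46282565 -0.06513706  0.0158078 ]
shift cm [ 0.02 -0.04 -0.03] turn deg [ 0.02 -0.06 -0.07]
0.45 [0. 0. 0.]
0.5 [ 0.17 -0.    0.65]
0.55 [ 0.31 -0.    1.31]
0.6 [ 0.42 -0.    1.98]
0.65 [ 0.49 -0.    2.65]
0.7 [ 0.53 -0.    3.32]
0.75 [ 0.53 -0.    4.  ]
0.8 [ 0.5  -0.    4.67]
0.85 [ 0.44 -0.    5.35]
0.9 [ 0.34 -0.    6.01]
0.95 [ 0.21 -0.    6.68]
1.0 [ 0.05 -0.    7.33]
1.05 [-0.14 -0.    7.98]
1.1 [-0.37 -0.    8.61]
```

```bash
python3 -m handwheel '[[0.09,0,0.32,0,0,0,0.82],[0.17,0,0.65,0,0,0,0.82],[0.24,0,0.98,0,0,0,0.82],[0.31,0,1.31,0,0,0,0.82],[0.37,0,1.65,0,0,0,0.82],[0.42,0,1.98,0,0,0,0.82],[0.46,0,2.3,0,0,0,0.82],[0.49,0,2.65,0,0,0,0.82],[0.51,0,3,0,0,0,0.82],[0.53,0,3.3,0,0,0,0.82]]' 40
python3 - <<'E'
from h import *
s=bot.read_state();print(s["wrist_force"],s["wrist_torque"])
P,Rt=leverpose(0.7,4);rows(P,Rt)
d=bot.snapshot("side");a=d["img"][100:290,230:430]; cv2.imwrite("pics/side16.png",cv2.resize(a,None,fx=3,fy=3,interpolation=cv2.INTER_CUBIC))
d=bot.snapshot("wrist"); cv2.imwrite("pics/wrist16.png",d["img"])
E
```

```text
t: 27.15
eef_pos: [0.5145, -0.0948, 0.1852]
tool_rot: [0.543, 0.833, -0.057, 0.087]
wrist_force: [0.1, 1.0, 0.9]
opening: 0.0156
[0.10630704 1.04591429 0.91705231] [0.29943201 0.00130385 0.04541739]
shift cm [ 0.02 -0.04 -0.  ] turn deg [ 0.02 -0.06 -0.07]
```

View pics/side16.png

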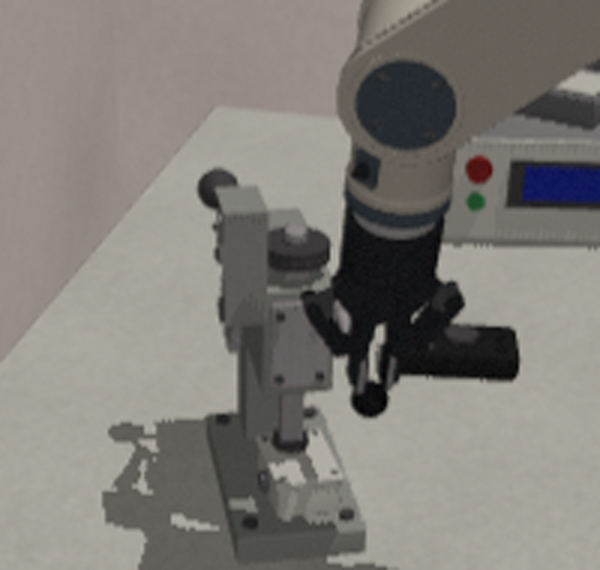

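View pics/wrist16.png

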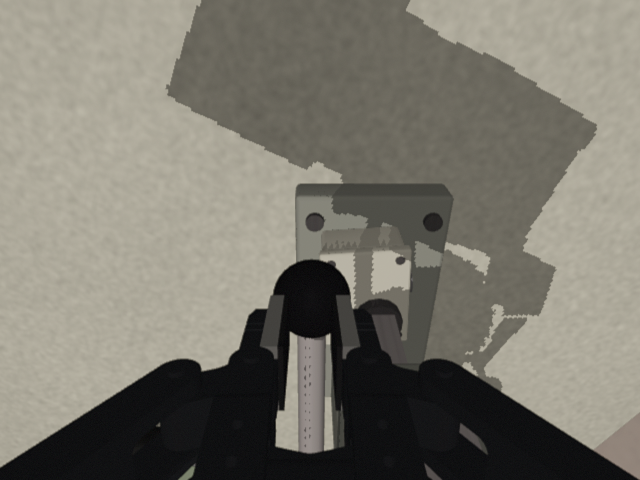

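```bash
python3 -m handwheel '[[0,0,0.25,0,0,0,0.82],[0,0,0.5,0,0,0,0.82],[0,0,0.75,0,0,0,0.82],[-0.01,0,1,0,0,0,0.82],[-0.02,0,1.25,0,0,0,0.82],[-0.04,0,1.5,0,0,0,0.82],[-0.06,0,1.75,0,0,0,0.82],[-0.09,0,2,0,0,0,0.82],[-0.12,0,2.2,0,0,0,0.82],[-0.15,0,2.4,0,0,0,0.82]]' 40
python3 - <<'E'
from h import *
s=bot.read_state();print(s["wrist_force"],s["wrist_torque"])
P,Rt=leverpose(0.88,4);rows(P,Rt)
R0=R.from_quat(s["tool_rot"]);P0,_=leverpose(.88,4)
for sh in np.arange(.88,1.1,.02):
    P,_=leverpose(sh,4); print(round(sh,2),(R0.inv().apply(P-P0)*100).round(2))
d=bot.snapshot("side");a=d["img"][220:290,290:380]; cv2.imwrite("pics/side17.png",cv2.resize(a,None,fx=6,fy=6,interpolation=cv2.INTER_CUBIC))
E
```

```text
t: 28.5
eef_pos: [0.5171, -0.1007, 0.1622]
tool_rot: [0.543, 0.833, -0.057, 0.087]
wrist_force: [0.5, 1.4, -0.1]
opening: 0.0154
[ 0.46827686  1.42039265 -0.05934001] [0.25338466 0.04161452 0.03985867]
shift cm [ 0.04 -0.04  0.03] turn deg [ 0.02 -0.06 -0.07]
0.88 [0. 0. 0.]
0.9 [-0.04 -0.    0.27]
0.92 [-0.09 -0.    0.53]
0.94 [-0.14 -0.    0.8 ]
0.96 [-0.2  -0.    1.06]
0.98 [-0.27 -0.    1.32]
1.0 [-0.33 -0.    1.58]
1.02 [-0.41 -0.    1.84]
1.04 [-0.49 -0.    2.1 ]
1.06 [-0.57 -0.    2.36]
1.08 [-0.66 -0.    2.61]
1.1 [-0.76  0.    2.87]
```

View pics/side17.png

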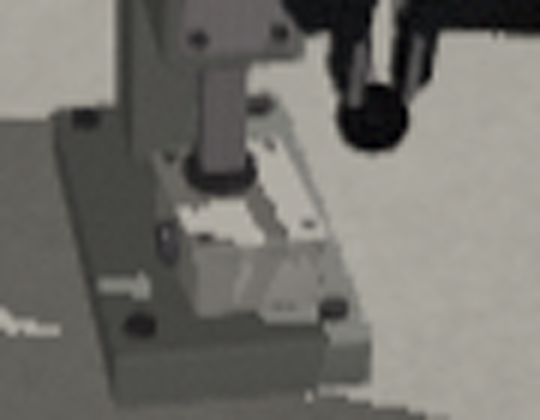

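```bash
python3 -m handwheel '[[0,0,0.1,0,0,0,0.82],[-0.02,0,0.2,0,0,0,0.82],[-0.04,0,0.3,0,0,0,0.82],[-0.06,0,0.4,0,0,0,0.82],[-0.08,0,0.5,0,0,0,0.82],[-0.1,0,0.6,0,0,0,0.82],[-0.12,0,0.7,0,0,0,0.82],[-0.14,0,0.8,0,0,0,0.82],[-0.16,0,0.9,0,0,0,0.82],[-0.18,0,1,0,0,0,0.82]]' 40
python3 - <<'E'
from h import *
s=bot.read_state();print(s["wrist_force"],s["wrist_torque"])
P,Rt=leverpose(0.955,4);rows(P,Rt)
E
```

```text
t: 29.8
eef_pos: [0.5187, -0.1042, 0.1528]
tool_rot: [0.543, 0.833, -0.057, 0.087]
wrist_force: [0.2, 1.2, 1.3]
opening: 0.015
[0.16350496 1.22138838 1.31611376] [0.24140068 0.04632589 0.06380556]
shift cm [ 0.03 -0.04  0.03] turn deg [ 0.02 -0.06 -0.07]
```

```bash
python3 -m handwheel '[[0,0,0.03,0,0,0,0.82],[-0.01,0,0.05,0,0,0,0.82],[-0.01,0,0.07,0,0,0,0.82],[-0.02,0,0.09,0,0,0,0.82],[-0.02,0,0.11,0,0,0,0.82],[-0.03,0,0.12,0,0,0,0.82],[-0.03,0,0.13,0,0,0,0.82],[-0.03,0,0.14,0,0,0,0.82],[-0.04,0,0.15,0,0,0,0.82],[-0.04,0,0.15,0,0,0,0.82]]' 40
python3 - <<'E'
from h import *
s=bot.read_state();print(s["wrist_force"],s["wrist_torque"],s["eef_pos"])
E
```

```text
t: 31.05
eef_pos: [0.5189, -0.1048, 0.1515]
tool_rot: [0.543, 0.833, -0.057, 0.087]
wrist_force: [0.1, 0.7, 1.0]
opening: 0.0153
[0.08047975 0.72071334 0.97044079] [0.23910266 0.00644305 0.03165155] [ 0.51894823 -0.10480661  0.15150732]
```

```bash
python3 -m handwheel '[[0,0,0.03,0,0,0,0.82],[-0.01,0,0.05,0,0,0,0.82],[-0.01,0,0.07,0,0,0,0.82],[-0.02,0,0.09,0,0,0,0.82],[-0.02,0,0.11,0,0,0,0.82],[-0.03,0,0.12,0,0,0,0.82],[-0.03,0,0.13,0,0,0,0.82],[-0.03,0,0.14,0,0,0,0.82],[-0.04,0,0.15,0,0,0,0.82],[-0.04,0,0.15,0,0,0,0.82]]' 40
python3 - <<'E'
from h import *
s=bot.read_state();print(s["wrist_force"],s["wrist_torque"],s["eef_pos"])
E
```

```text
t: 32.3
eef_pos: [0.5192, -0.1054, 0.1501]
tool_rot: [0.543, 0.833, -0.057, 0.087]
wrist_force: [-0.3, 1.5, 0.8]
opening: 0.0156
[-0.25963498  1.52459167  0.77751039] [ 0.27807694 -0.05108837  0.02468127] [ 0.51918787 -0.10544256  0.1500919 ]
```

```bash
python3 -m handwheel '[[-0.01,0,0.03,0,0,0,0.82],[-0.01,0,0.06,0,0,0,0.82],[-0.02,0,0.09,0,0,0,0.82],[-0.03,0,0.12,0,0,0,0.82],[-0.04,0,0.14,0,0,0,0.82],[-0.04,0,0.16,0,0,0,0.82],[-0.05,0,0.18,0,0,0,0.82],[-0.05,0,0.2,0,0,0,0.82],[-0.05,0,0.2,0,0,0,0.82],[-0.05,0,0.2,0,0,0,0.82]]' 40
python3 - <<'E'
from h import *
s=bot.read_state();print(s["wrist_force"],s["wrist_torque"],s["eef_pos"])
d=bot.snapshot("side");a=d["img"][220:290,290:380]; cv2.imwrite("pics/side18.png",cv2.resize(a,None,fx=6,fy=6,interpolation=cv2.INTER_CUBIC))
P,Rt=leverpose(0.99,4);rows(P,Rt)
E
```

```text
t: 33.55
eef_pos: [0.5196, -0.1062, 0.1483]
tool_rot: [0.543, 0.833, -0.057, 0.087]
wrist_force: [-0.1, 1.4, 0.6]
opening: 0.0156
[-0.07131775  1.44180268  0.57222368] [ 0.20677802  0.0085456  -0.0008759 ] [ 0.51959833 -0.10624351  0.14826181]
shift cm [ 0.04 -0.04 -0.  ] turn deg [ 0.02 -0.06 -0.07]
```

View pics/side18.png

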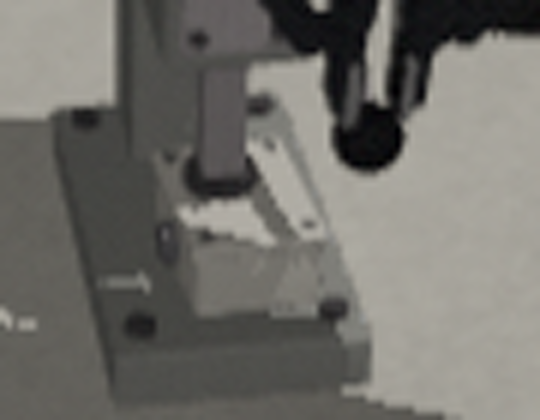

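Now at about 0.99 by calculation and still light; continue in small steps.

```bash
python3 -m handwheel '[[-0.01,0,0.03,0,0,0,0.82],[-0.01,0,0.05,0,0,0,0.82],[-0.02,0,0.07,0,0,0,0.82],[-0.03,0,0.09,0,0,0,0.82],[-0.03,0,0.11,0,0,0,0.82],[-0.04,0,0.13,0,0,0,0.82],[-0.04,0,0.15,0,0,0,0.82],[-0.05,0,0.15,0,0,0,0.82],[-0.05,0,0.15,0,0,0,0.82],[-0.05,0,0.15,0,0,0,0.82]]' 40
python3 - <<'E'
from h import *
s=bot.read_state();print(s["wrist_force"],s["wrist_torque"],s["eef_pos"])
E
```

```text
t: 34.85
eef_pos: [0.5199, -0.107, 0.1469]
tool_rot: [0.543, 0.833, -0.057, 0.087]
wrist_force: [0.1, 0.9, 1.1]
opening: 0.0151
[0.12258744 0.90636709 1.07173567] [ 0.2023223  -0.03907005  0.08565807] [ 0.51990213 -0.10697189  0.14687421]
```

```bash
python3 -m handwheel '[[-0.01,0,0.03,0,0,0,0.82],[-0.01,0,0.05,0,0,0,0.82],[-0.02,0,0.07,0,0,0,0.82],[-0.03,0,0.09,0,0,0,0.82],[-0.03,0,0.11,0,0,0,0.82],[-0.04,0,0.13,0,0,0,0.82],[-0.04,0,0.13,0,0,0,0.82],[-0.04,0,0.13,0,0,0,0.82],[-0.04,0,0.13,0,0,0,0.82],[-0.04,0,0.13,0,0,0,0.82]]' 40
python3 - <<'E'
from h import *
s=bot.read_state();print(s["wrist_force"],s["wrist_torque"],s["eef_pos"])
P,Rt=leverpose(1.01,4);rows(P,Rt)
E
```

```text
t: 36.1
eef_pos: [0.5202, -0.1073, 0.146]
tool_rot: [0.544, 0.833, -0.056, 0.087]
wrist_force: [-1.7, 4.3, 7.4]
opening: 0.0153
[-1.65973163  4.32631352  7.42584003] [0.68267437 0.35635549 0.04343978] [ 0.52016724 -0.1073409   0.14597338]
shift cm [ 0.04 -0.05  0.01] turn deg [ 0.03 -0.07 -0.08]
```

```bash
python3 -m handwheel '[[0,0,-0.1,0,0,0,0.82],[0,0,-0.3,0,0,0,0.82],[0.2,0,-0.8,0,0,0,0.82],[0.6,0,-1.8,0,0,0,0.82],[1.5,0,-3.5,0,0,0,0.82],[3,0,-6,0,0,0,0.82],[5,0,-9,0,0,0,0.82],[7,0,-12,0,0,0,0.82],[9,0,-15,0,0,0,0.82],[9,0,-15,0,0,0,0.82]]' 40
python3 - <<'E'
from h import *
s=bot.read_state();print(s["wrist_force"],s["wrist_torque"],s["eef_pos"])
for c in ("side","top","wrist"):
    d=bot.snapshot(c); a=d["img"]
    a=a[160:290,280:400] if c=="side" else a[130:280,300:460] if c=="top" else a
    cv2.imwrite(f"pics/{c}19.png",cv2.resize(a,None,fx=4,fy=4,interpolation=cv2.INTER_CUBIC) if c!="wrist" else a)
    if c!="top": print([(round(x["score"],2),np.round(x["position"],4)) for x in bot.recognise(c,"junction_box")[:2]],[(round(x["score"],2),np.round(x["position"],4)) for x in bot.recognise(c,"lever_knob")[:1]])
from fit import proj
sd=bot.snapshot("side")
for sh in (.95,1.0,1.05): print(sh,(proj(sd,[leverpose(sh,0)[0]])-[280,160])*4)
E
```

```text
t: 37.35
eef_pos: [0.4727, 0.0031, 0.2765]
tool_rot: [0.543, 0.833, -0.055, 0.089]
wrist_force: [0.0, 0.8, 0.5]
opening: 0.0152
[0.01731038 0.761954   0.49407231] [0.13162538 0.04273389 0.0477148 ] [0.47267253 0.00306713 0.27652946]
[(0.66, array([ 0.5801, -0.1343,  0.0702]))] [(0.9, array([ 0.5417, -0.1471,  0.1671]))]
[(0.67, array([ 0.5788, -0.1268,  0.0696]))] [(0.91, array([ 0.5278, -0.1274,  0.1635]))]
0.95 [[287.16857423 327.02075148]]
1.0 [[285.64340933 332.56283197]]
1.05 [[284.04136396 337.60623225]]
```

View pics/side19.png

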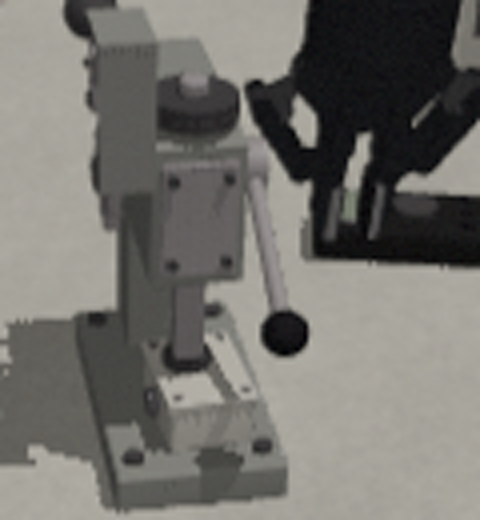

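View pics/wrist19.png

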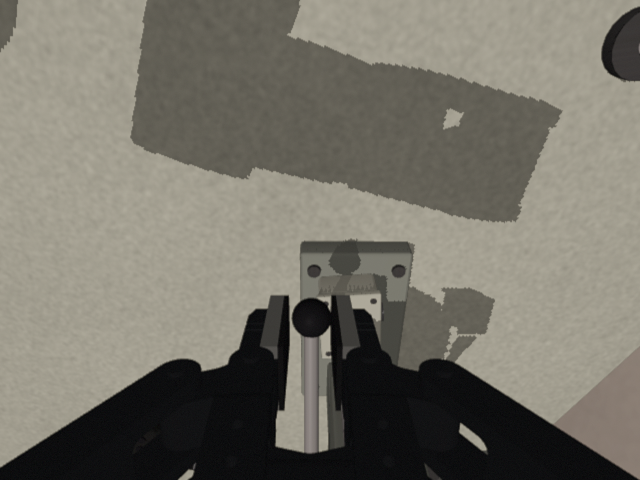

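View pics/top19.png

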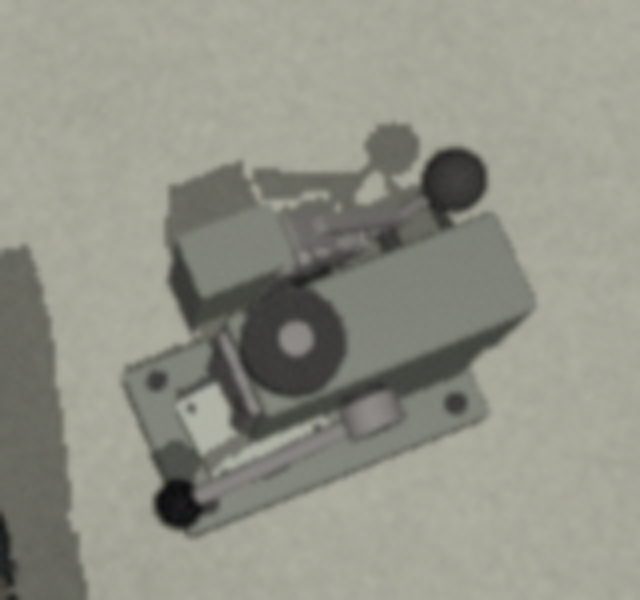

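```bash
python3 - <<'E'
from h import *
d=bot.snapshot("side"); cv2.imwrite("pics/s20.png",d["img"])
E
```

```text
(no output)
```

View pics/s20.png

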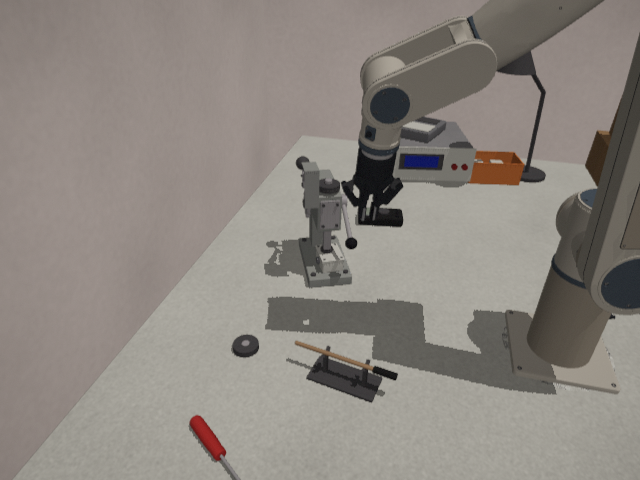

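The rod lies in both notches with its tip at (296,344) and its sleeve end at (396,376), where it started. The lever is down with its knob at (351,243), and the gripper is clear of everything.

```bash
python3 - <<'E'
from h import *
bot.close_job(); print(bot.read_state()["t"])
E
```

```text
the job is handed in; nothing more can be done
the job is handed in; nothing more can be done
```

The job is done and handed in at about 38 s of the 67 s allowed. I threw the pawl over with the rod's bare end from under the guard and laid the rod back in both notches. Then I pushed the hand lever down slowly until the ram's foot bore on the junction box, and let go.

**Last checks**
- **Pawl:** its ball weight stayed tipped over in the top view, from the throw until the last picture.
- **Rod:** it lies in both notches, at the same pixels as at the start.
- **Contact:** the wrist force stayed at 1 to 2 N until the foot met the box, then rose to about 9 N in the last 1.3 mm step. I put that at about 30 to 40 N on the box, well under its 150 N limit, but it is an estimate. Nothing measures whether the foot still bears on the box with the lever released.
- **Lever:** the knob stayed at about 1.0 rad after I let go, by its place in the side view.
- **Other things:** the junction box was found within about 8 mm of where it was first measured, which is near the network's own error. The multimeter, spare disc and screwdriver look undisturbed.

**What went wrong or disagreed**
- **First grasp:** the jaws shut on nothing just above the rod. The fingertips stood about 10 mm behind the TCP, not 14 mm ahead as stated. I went 21 mm lower and the second grasp held.
- **Opening while holding the rod:** it read 7.6 mm for a 10 mm rod, but the rod did not slip in the pictures.

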